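# Change the rivet press over to the next die and clear the empty cups

### The job

Change the rivet press over for the next sandal strap: press the catch of the die slide, take out the red-handled die and lay it flat, handle up, in the green service tray, then work the blue-handled die out of its tight cutout in the die case and slide it into the press until it is fully home and the catch has clicked up behind it. Also clear away the empty rivet cups of the last run: nest every loose cup upright into the one standing on the return mat, one inside the other, in a single straight stack that stays on the mat. Leave the black-handled die in the case and do not disturb the other things on the bench (shoe last, footbeds, pliers, jar).

Things in the scene. Friction and masses are not known exactly. Their poses are not given: they have to be found in the camera images.
- slide_mouth (a point): mouth of the die slide of the green rivet press, centre line, on the slide floor 30 above the table. y points into the slide, z up. The floor continues in front as a loading ledge (y -120 to 0). Dovetail rails 13 high, 86 over all, reach to y 150, overhang from y 10, 1.5 play each way round the plate; the entrance flares from y -25. Press head starts at y 105, 170 up; its ram tip hangs at y 132, 78 up.
- slide_home (a point): where the handle point of a die lies when home: y 34, z 42 from slide_mouth; same axes. The end stop is 4 to 5 mm farther in. A sprung ejector at the far end presses a die back with about 8 N onto the catch, and shoves it out 10 to 17 when the catch is pressed. Pushing a die home takes about 12 to 18 N.
- catch_button (a point): top of the red thumb button (22 x 26) of the catch beside the slide: 63 to the -x side of slide_mouth, 24 above the slide floor. Pressed down 6.5 (2 to 4 N) it sinks the brass tongue across the mouth (y 0 to 9, 5 high, ramped in front); springs back. A die sliding in pushes the tongue down itself; it clicks up once the rear edge is past.
- catch (a joint): travel of the catch in m: 0 up (sprung), 0.0065 fully down; it also stays down while a plate lies over the tongue
- red_die_grip (a point): red-handled die, at the start home in the press: dovetail plate 140 long, 56 wide below (45 on top), 12 thick; upright red handle 12 thick (x), 32 long (y), top 62 above the underside; 0.28 to 0.44 kg. Point: mid-handle, 42 above the underside. z up; y along the plate from handle to anvil, the way it slides in: plate spans y -25 to 115 of the point. 
- blue_die_grip (a point): blue-handled die, at the start in a cutout of the die case: dovetail plate 140 long, 56 wide below (45 on top), 12 thick; upright blue handle 12 thick (x), 32 long (y), top 62 above the underside; 0.28 to 0.44 kg. Point: mid-handle, 42 above the underside. z up; y along the plate from handle to anvil, the way it slides in: plate spans y -25 to 115 of the point. 
- black_die_grip (a point): black-handled die, same form and point as the blue one; it lies in the other cutout of the case and stays there
- die_case: black case, fixed, 184 (x) by 184 (y), rim 28 high; origin under its centre. Two foam cutouts 84 apart in x hold a die each (blue in either one), flat, handle up, y along the case's y, underside 12 above the table. The foam (13 deep) pinches the long sides: 8 to 15 N straight up, small sideways wiggles help; free once raised 15.
- service_tray_in (a point): centre of the floor of the green service tray, fixed; 200 (y) by 125 (x) outside, walls 3 thick, rim 20 above the table, floor 3 above the table. z up
- mat_centre (a point): centre of the top of the black rubber return mat, 110 square, 3 thick, fixed
- base_cup_centre (a point): orange plastic rivet cup on the mat, bottom of the stack. 44 tall, 62 across the rim, flaring up from 54 at a shoulder 20 up; foot below it 46 across; 60 g. Point: centre, 22 above its underside; z up. Mouth 57 inside, narrowing to 49 at a ledge 22 up: the foot of the next cup drops in and rests there, so each nested cup stands 22 higher.
- cup1_centre (a point): a loose cup somewhere on the table (may be absent), like the one on the mat; point at its centre, 22 above its underside, z up
- cup2_centre (a point): a loose cup somewhere on the table (may be absent), like the one on the mat; point at its centre, 22 above its underside, z up
- cup3_centre (a point): a loose cup somewhere on the table (may be absent), like the one on the mat; point at its centre, 22 above its underside, z up
- cup4_centre (a point): a loose cup somewhere on the table (may be absent), like the one on the mat; point at its centre, 22 above its underside, z up
- shoe_last: dark green plastic shoe last, about 230 long, 85 tall; origin under its forepart
- footbeds: stack of four beige sandal footbeds, 225 by 80 by 28; origin under its centre
- pliers: pliers with blue handles, 140 long, lying flat; origin under the joint
- rivet_jar: closed amber jar with white cap, 44 across, 60 tall; origin under its centre

How it is judged (in metres and radians):
On the way, in this order (a step that is already met when the one before it is completed fails the run):
1. the catch is pressed down and the red-handled die comes free of it (value of joint catch above 0.0045 m and y of red_die_grip in the frame of slide_mouth between -0.02 and 0.03 m), for 0.05 s.
2. the red-handled die is out of the slide ((y of red_die_grip in the frame of slide_mouth below -0.115 m or z of red_die_grip in the frame of slide_mouth above 0.07 m)), for 0.1 s.
3. the blue-handled die is home in the slide with the catch up behind it (y of blue_die_grip in the frame of slide_mouth between 0.031 and 0.041 m and x of blue_die_grip in the frame of slide_mouth between -0.006 and 0.006 m and z of blue_die_grip in the frame of slide_mouth below 0.047 m and angle between the y axis of blue_die_grip and the y axis of slide_mouth, either way round below 0.06 rad and angle between blue_die_grip's own z axis and vertical below 0.06 rad and value of joint catch below 0.002 m), for 0.2 s.
At the end, for the whole second after the job is handed in: Blue die home (3 mm short to 6 mm beyond), catch up; red die flat, handle up, in the tray; each present cup upright (0.12 rad), 22 mm (-5/+6) above the cup under it and within 6 mm of its axis, in one stack; bottom cup upright within 45 mm of the mat centre; all at rest (all of step 3 and linear speed of each of blue_die, red_die below 0.02 m/s and z of red_die_grip in the frame of service_tray_in between 0.035 and 0.05 m and x of red_die_grip in the frame of service_tray_in between -0.062 and 0.062 m and y of red_die_grip in the frame of service_tray_in between -0.1 and 0.1 m and angle between each of red_die_grip, base_cup_centre's own z axis and vertical below 0.08 rad and horizontal distance between base_cup_centre and mat_centre below 0.045 m and height (world z) of base_cup_centre below 0.031 m and ((z of cup1_centre in the frame of base_cup_centre between 0.017 and 0.028 m and horizontal distance between cup1_centre and base_cup_centre below 0.006 m) or (z of cup1_centre in the frame of cup2_centre between 0.017 and 0.028 m and horizontal distance between cup1_centre and cup2_centre below 0.006 m) or (z of cup1_centre in the frame of cup3_centre between 0.017 and 0.028 m and horizontal distance between cup1_centre and cup3_centre below 0.006 m) or (z of cup1_centre in the frame of cup4_centre between 0.017 and 0.028 m and horizontal distance between cup1_centre and cup4_centre below 0.006 m)) and horizontal distance between each of cup1_centre, cup2_centre, cup3_centre, cup4_centre and base_cup_centre below 0.012 m and angle between each of cup1_centre, cup2_centre, cup3_centre, cup4_centre's own z axis and vertical below 0.12 rad and linear speed of each of cup1, cup2, cup3, cup4 below 0.03 m/s and ((z of cup2_centre in the frame of base_cup_centre between 0.017 and 0.028 m and horizontal distance between cup2_centre and base_cup_centre below 0.006 m) or (z of cup2_centre in the frame of cup1_centre between 0.017 and 0.028 m and horizontal distance between cup2_centre and cup1_centre below 0.006 m) or (z of cup2_centre in the frame of cup3_centre between 0.017 and 0.028 m and horizontal distance between cup2_centre and cup3_centre below 0.006 m) or (z of cup2_centre in the frame of cup4_centre between 0.017 and 0.028 m and horizontal distance between cup2_centre and cup4_centre below 0.006 m)) and ((z of cup3_centre in the frame of base_cup_centre between 0.017 and 0.028 m and horizontal distance between cup3_centre and base_cup_centre below 0.006 m) or (z of cup3_centre in the frame of cup1_centre between 0.017 and 0.028 m and horizontal distance between cup3_centre and cup1_centre below 0.006 m) or (z of cup3_centre in the frame of cup2_centre between 0.017 and 0.028 m and horizontal distance between cup3_centre and cup2_centre below 0.006 m) or (z of cup3_centre in the frame of cup4_centre between 0.017 and 0.028 m and horizontal distance between cup3_centre and cup4_centre below 0.006 m)) and ((z of cup4_centre in the frame of base_cup_centre between 0.017 and 0.028 m and horizontal distance between cup4_centre and base_cup_centre below 0.006 m) or (z of cup4_centre in the frame of cup1_centre between 0.017 and 0.028 m and horizontal distance between cup4_centre and cup1_centre below 0.006 m) or (z of cup4_centre in the frame of cup2_centre between 0.017 and 0.028 m and horizontal distance between cup4_centre and cup2_centre below 0.006 m) or (z of cup4_centre in the frame of cup3_centre between 0.017 and 0.028 m and horizontal distance between cup4_centre and cup3_centre below 0.006 m))); the robot touches nothing.
It fails at once if the black-handled die is moved by more than 20 mm (distance of black_die_grip from where it was at the start of the episode above 0.02 m).
It fails at once if a bystander (shoe last, footbeds, pliers, jar) is moved by more than 30 mm (distance of any of shoe_last, footbeds, pliers, rivet_jar from where it was at the start of the episode above 0.03 m).
Of cup1, cup2, cup3, cup4 only 2 to 4 are there at a start; the rules pass over those that are not, and their reading is None.
At some moment in a run one of cup1, cup2, cup3, cup4 may be knocked a few centimetres aside while the robot is not near it.
It also fails if it takes over 210 s, if anything falls off the work surface, if the arm or the gripper's body presses on something with over 40 N, if the wrist force passes 120 N, or if a joint passes its speed limit or range.

### The arm

A 6-joint arm with a two-finger parallel gripper is mounted at the origin on the work surface. World frame = base frame: x ahead of the robot, y to its left, z up, the work surface at z = 0. Lengths are in mm, angles in rad, forces in N, time in s.
With the tool pointing down it reaches from about 375 to 900 mm from the base axis. Payload 3.1 kg.
Tool frame: the origin (TCP) lies on the centre line of the jaws, within the pads' length; the fingertips stand 17 mm ahead of it and the grasp point (between the pads) lies 2 mm behind it; z points along the fingers, y is the line along which they close (so a half turn about z gives the same grasp; the last joint's range is limited). The gripper opens to 87 mm and grips with 3 to 60 N. Pads are 19 mm wide; open, the fingers measure 117 mm over their backs; the gripper's body (75 mm by 190 mm) begins 51 mm behind the grasp point.
Start: joints at [-1.46, 0.527, 1.433, -0, 1.181, -0.178], TCP at [178.624, -598.908, 239.548] pointing down, gripper open.
Joint ranges: [-3.08, 3.08], [-0.75, 2.2], [0.22, 2.44], [-1.43, 4.57], [0, 2.65], [-2.85, 2.85]. Speed limits (rad/s): [2.79, 2.79, 3.14, 3.14, 3.14, 3.14].

### API

Orientations are given as a rotation vector (axis times angle).
In Python, from cell import arm gives the robot as it stands. The module is installed in compiled form; this text tells all that it offers.
- The arm moves only by the shell command python3 -m creep 'ROWS'. ROWS is JSON, a list of rows, each an object with "grip": the opening, from -1 (shut) to 1 (fully open), so that 0 is half open; "slide": the shift along the tool's x, y, z in cm, a list of three; "yaw": the turn about the tool's z in degrees. In form: [{"grip": grip, "slide": [tx, ty, tz], "yaw": yaw}, ...]. A call has 1 to 10 rows; each row is the pose to reach, as a shift and turn from the pose commanded when the call began, along the tool's axes at that moment; what a row does not reach only later rows make up. A row lasts 1/12 s, in which the tool goes at most 41.7 mm and 7.16 degrees, less where a joint would pass 70% of its speed; a pose out of reach is approached as far as the arm can. A call with a gripper value outside its range is refused whole. The fingers move at their own pace and stop on an object; the grip force is fixed at half the most. Time passes only in rows, so rows that repeat a pose let the fingers close. It gives the time, the measured TCP pose, the force, the opening and the grip force at its end, in the units of the state.
- arm.observe(): the state, without advancing time (a new reading comes with each control period).
- arm.snapshot(name): name is "scene" or "side" or "wrist"; returns the picture (400x640x3 uint8, red, green, blue); there is no depth.
- arm.get_calibration(name): a dict with "camera_matrix" (3x3 intrinsics, pixels), "R" (3x3) and "t" (3): a world point X has camera coordinates R X + t. Camera axes: x right, y down, z forward; pixel columns grow to the right and rows downward; lengths in mm; the calibration is good to about 2 mm. A picture is of the moment at which its call begins: read the wrist's pose just before it. get_calibration takes no time and is no camera call; for the wrist camera it gives the pose at the moment of the call.
- arm.close_job(): hands the job in; it is judged then, once.
The state is a dict: "time_s": time; "joint_positions": joint angles; "qd": joint speeds; "joint_efforts": joint torques, N m; "tool_pos": TCP position; "tcp_rot": TCP orientation; "contact_force": force on the tool from outside, world axes, zero at the start; "moment": the same for the moment, N m; "grip_width": finger opening in mm; "grip_force": force on a finger pad.
Only numpy, scipy, OpenCV 4.12 (cv2) and the standard library are available. Lean on these libraries where they do the work, as an engineer would, in place of code of your own. Each camera call takes 0.05 s, during which the arm holds its last target. There are 200 camera calls.

## Working session

There is one attempt and no reset: what is moved stays moved. The work goes in short steps, Python scripts to look and compute and a shell command to move; the robot and the scene stay as the last step left them, time stands still between calls to the robot, and variables do not carry over. Pictures are saved under pics/ and viewed, at most 14 in all, crops included, and the job is handed in when it is done.

```bash
mkdir -p pics; ls; python3 - <<'E'
from cell import arm
import cv2
print(arm.observe())
for n in("scene","side"):
    c=arm.get_calibration(n);print(n,c)
    cv2.imwrite(f"pics/{n}0.png",arm.snapshot(n)[:,:,::-1])
E
```

```text
pics
{'time_s': 0.0, 'joint_positions': array([-1.45949556e+00,  5.28460743e-01,  1.43390820e+00,  1.33307022e-05,
        1.18137012e+00, -1.78487207e-01]), 'qd': array([ 0.00050564,  0.00068607, -0.00140781, -0.00147433,  0.00040698,
        0.00069968]), 'joint_efforts': array([-8.92316293e-04, -4.40043104e+01, -1.76594013e+01,  6.34066109e-02,
        5.82757720e-02, -1.55392790e-04]), 'tool_pos': array([ 178.55436707, -598.22934818,  238.5730393 ]), 'tcp_rot': array([-3.10655142e+00, -4.53289231e-01, -1.32502915e-04]), 'contact_force': array([1.07388241, 0.75348301, 0.62739676]), 'moment': array([-0.04183814,  0.00670762, -0.0011238 ]), 'grip_force': 0.0, 'grip_width': 87.24649063064864}
scene {'camera_matrix': array([[438.43070921,   0.        , 321.57274072],
       [  0.        , 438.43070921, 196.90170351],
       [  0.        ,   0.        ,   1.        ]]), 'R': array([[ 0.01348564,  0.99980146,  0.01466927],
       [ 0.81735501, -0.00257168, -0.57612861],
       [-0.5759765 ,  0.01975946, -0.81722741]]), 't': array([  60.69697648, -449.78439102, 1766.09128496])}
side {'camera_matrix': array([[453.1171712 ,   0.        , 324.59502348],
       [  0.        , 453.1171712 , 199.71851429],
       [  0.        ,   0.        ,   1.        ]]), 'R': array([[-0.41558436,  0.90937023, -0.01831458],
       [ 0.69162718,  0.30286989, -0.65568412],
       [-0.59071269, -0.28515893, -0.75481316]]), 't': array([ 317.38910119, -316.93835031, 1669.85479496])}
```

View pics/scene0.png

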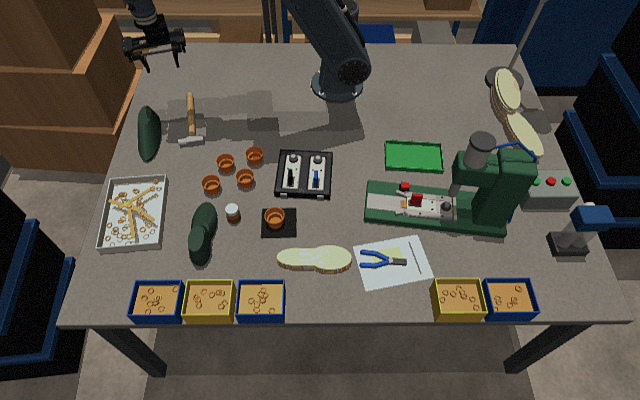

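View pics/side0.png

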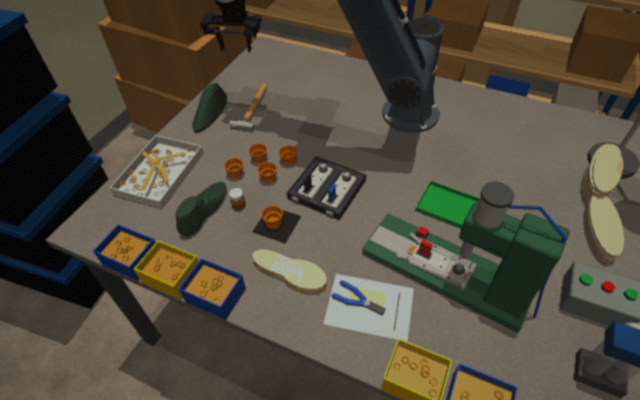

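Scene: four loose cups at (226,162), (255,155), (212,184) and (245,179), and the base cup on its mat at (275,217). In the case at (304,173) blue is in the right cutout, handle at (317,178). Red button is at (405,186), red handle at (416,200), tray at (413,156). The slide points right in the image, about world +y.

```bash
cat > h.py <<'E'
import numpy as np, cv2
from cell import arm
from scipy.spatial.transform import Rotation as Ro
def ray(c,p):
    K,R,t=c["camera_matrix"],c["R"],c["t"]
    return -R.T@t, R.T@np.linalg.solve(K,[p[0],p[1],1.])
def onz(c,p,z):
    o,d=ray(c,p); return o+d*(z-o[2])/d[2]
def proj(c,X):
    q=c["camera_matrix"]@(c["R"]@np.asarray(X,float)+c["t"]); return q[:2]/q[2]
def snap(n,f=None):
    c=arm.get_calibration(n); im=arm.snapshot(n)[:,:,::-1].copy()
    if f: cv2.imwrite(f"pics/{f}.png",im)
    return c,im
RNG={"orange":[((5,130,70),(16,255,255))],"red":[((0,170,70),(4,255,255)),((175,170,70),(180,255,255))],"blue":[((105,140,50),(125,255,255))],"green":[((55,120,60),(75,255,255))]}
def blobs(im,col,amin=15):
    h=cv2.cvtColor(im,cv2.COLOR_BGR2HSV)
    m=sum(cv2.inRange(h,a,b) for a,b in RNG[col])
    m=cv2.morphologyEx(m,cv2.MORPH_CLOSE,np.ones((3,3)))
    n,l,s,ce=cv2.connectedComponentsWithStats(m)
    return m,l,[(i,s[i],ce[i]) for i in range(1,n) if s[i][4]>=amin]
def go(target,yaw_dir=None):
    """print slide (cm, tool axes) and yaw (deg) to bring the TCP to target; yaw_dir: world angle (deg) of tool y, mod 180"""
    s=arm.observe(); R=Ro.from_rotvec(s["tcp_rot"]).as_matrix()
    print("tcp",s["tool_pos"].round(1),"slide",(R.T@(np.array(target)-s["tool_pos"])/10).round(2),end=" ")
    if yaw_dir is not None:
        a=np.degrees(np.arctan2(R[1,1],R[0,1])); d=-(yaw_dir-a) # tool z down: yaw + turns clockwise
        print("yaw",round((d+90)%180-90,1),"j6",s["joint_positions"][5].round(2),end="")
    print()
E
python3 - <<'E'
from h import *
for n in("scene","side"):
    c=arm.get_calibration(n);im=cv2.imread(f"pics/{n}0.png")
    for col,z in(("orange",30),("red",60),("blue",60),("green",10)):
        for i,s,ce in blobs(im,col)[2]:
            print(n,col,s[:5],ce.round(1),onz(c,ce,z).round(0))
E
```

```text
scene orange [   0    0  142  173 7628] [58.9 99. ] [  117. -1054.    30.]
scene orange [95  0 11  9 40] [100.6   2.8] [ -529. -1074.    30.]
scene orange [427   0  29  11 159] [442.2   3.9] [-537.  513.   30.]
scene orange [120   2   4   7  17] [121.5   5.3] [-509. -974.   30.]
scene orange [219  23  43  19 751] [240.   32.2] [-308. -412.   30.]
scene orange [304  36   5   7  17] [305.9  39.4] [-259. -125.   30.]
scene orange [32 88  9 10 20] [35.2 92.8] [   82. -1154.    30.]
scene orange [ 36 109   6  10  21] [ 38.7 113.6] [  194. -1101.    30.]
scene orange [245 146  18  20 280] [254.1 155.1] [ 395. -299.   30.]
scene orange [  4 153  10  11  27] [  8.1 158.8] [  410. -1127.    30.]
scene orange [216 153  18  20 279] [225.1 162.4] [ 427. -394.   30.]
scene orange [235 168  19  21 296] [244.8 177.7] [ 493. -322.   30.]
scene orange [201 175  19  20 303] [210.8 184. ] [ 518. -431.   30.]
scene orange [154 179   5   5  15] [155.7 181.2] [ 507. -612.   30.]
scene orange [401 201   6   7  28] [402.9 203.8] [599. 190.  30.]
scene orange [136 203   7   5  20] [139.8 204.2] [ 598. -643. 
[... 3992 characters left out ...]
225  60  55 703] [120.4 253.2] [ 948. -515.   60.]
side blue [  0 256  81  26 500] [ 45.8 268.3] [1065. -663.   60.]
side blue [ 179  259   65   60 1022] [213.6 293.3] [ 947. -219.   60.]
side blue [333 281  32  24 219] [350.6 295.5] [815.  95.  60.]
side blue [534 285  10  31  38] [538.9 299.2] [638. 516.  60.]
side blue [613 322  27  34 684] [626.1 338.2] [661. 709.  60.]
side blue [448 364  69  36 303] [484.  379.2] [885. 435.  60.]
side green [ 416  182   63   46 1614] [446.2 203.6] [384. 231.  10.]
side green [534 238  10   4  15] [538.4 239.1] [409. 501.  10.]
side green [580 274  13  11  97] [586.2 278.8] [492. 632.  10.]
side green [625 289  13  11  99] [631.4 293.5] [491. 740.  10.]
```

```bash
python3 - <<'E'
from h import *
go([470,-230,330],90)
print(Ro.from_rotvec(arm.observe()["tcp_rot"]).as_matrix().round(2))
c=arm.get_calibration("wrist");print(c["camera_matrix"],(-c["R"].T@c["t"]).round(0),c["R"].round(2))
E
```

```text
tcp [ 178.6 -598.3  238.6] slide [ 38.46 -26.98  -9.07] yaw 16.6 j6 -0.18
[[ 0.96  0.29 -0.  ]
 [ 0.29 -0.96  0.  ]
 [ 0.   -0.   -1.  ]]
[[326.17715639   0.         321.46181832]
 [  0.         326.17715639 203.04188936]
 [  0.           0.           1.        ]] [ 254. -576.  384.] [[ 0.29 -0.96 -0.  ]
 [-0.92 -0.28  0.29]
 [-0.27 -0.08 -0.96]]
```

```bash
python3 -m creep '[{"grip":1,"slide":[19,-13,-9],"yaw":0},{"grip":1,"slide":[19,-13,-9],"yaw":0},{"grip":1,"slide":[19,-13,-9],"yaw":0},{"grip":1,"slide":[19,-13,-9],"yaw":0},{"grip":1,"slide":[19,-13,-9],"yaw":0},{"grip":1,"slide":[38,-27,-9],"yaw":0},{"grip":1,"slide":[38,-27,-9],"yaw":0},{"grip":1,"slide":[38,-27,-9],"yaw":0},{"grip":1,"slide":[38,-27,-9],"yaw":0},{"grip":1,"slide":[38,-27,-9],"yaw":0}]'
python3 - <<'E'
from h import *
go([470,-230,330],90)
E
```

```text
time_s: 0.93
tool_pos: [427.4, -280.6, 326.1]
tcp_rot: [-3.108, -0.453, 0.0]
contact_force: [0.5, -0.4, -0.1]
grip_width: 87.0
grip_force: 0.0
tcp [ 427.4 -280.6  326.1] slide [ 5.53 -3.63 -0.39] yaw 16.6 j6 0.48
```

```bash
python3 -m creep '[{"grip":1,"slide":[4,-4,-2],"yaw":0},{"grip":1,"slide":[4,-4,-2],"yaw":0},{"grip":1,"slide":[4,-4,-2],"yaw":0}]'
python3 - <<'E'
from h import *
c,im=snap("wrist","w1")
np.savez("pics/w1.npz",**c)
for col,z in(("orange",30),("blue",74)):
    for i,s,ce in blobs(im,col,60)[2]:
        print(col,s[:5],ce.round(1),onz(c,ce,z).round(0))
E
```

```text
time_s: 1.18
tool_pos: [455.5, -229.4, 347.4]
tcp_rot: [3.107, 0.462, 0.004]
contact_force: [-0.6, -0.3, 0.2]
grip_width: 86.9
grip_force: 0.0
orange [336   0   7  21  60] [337.9   7.2] [ 651. -192.   30.]
orange [342   0  31  24 144] [361.8   5.8] [ 662. -220.   30.]
orange [368   0  16  32 173] [377.5  12.4] [ 660. -242.   30.]
orange [426  44  25  35 344] [434.8  64.2] [ 625. -335.   30.]
orange [372 135  43  43 816] [394.  156.8] [ 495. -326.   30.]
orange [446 140  49  43 917] [474.1 162. ] [ 522. -439.   30.]
orange [402 193  27  24 130] [410.4 199.8] [ 443. -372.   30.]
orange [406 195  39  39 647] [428.  218.3] [ 423. -408.   30.]
orange [336 199  39  36 558] [355.7 221.9] [ 386. -306.   30.]
blue [218  78  23  28 357] [229.8  92.2] [514. -96.  74.]
```

View pics/w1.png

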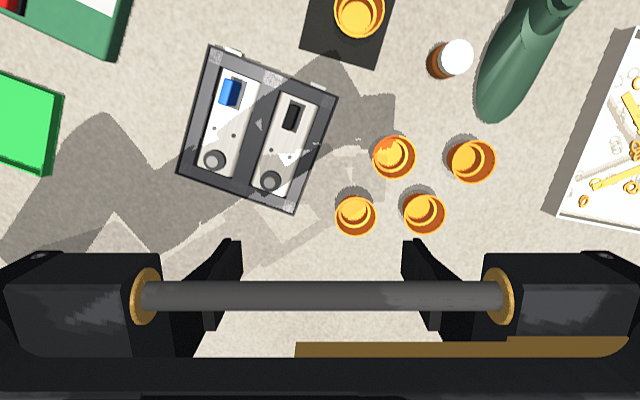

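w1: blue handle at (231,92), black handle at (294,115), both at the far (+x) end with the anvils toward the robot. Cups are at (394,157), (474,162), (425,213), (355,215), and the base cup is at (360,12). The jar at (450,58) is clear of them. Next the press.

```bash
python3 - <<'E'
from h import *
go([585,120,330],0)
E
```

```text
tcp [ 454.4 -231.2  346.7] slide [ 22.67 -29.84   1.65] yaw -73.2 j6 0.59
```

```bash
python3 -m creep '[{"grip":1,"slide":[22.5,-30,1.5],"yaw":-73},{"grip":1,"slide":[22.5,-30,1.5],"yaw":-73},{"grip":1,"slide":[22.5,-30,1.5],"yaw":-73},{"grip":1,"slide":[22.5,-30,1.5],"yaw":-73},{"grip":1,"slide":[22.5,-30,1.5],"yaw":-73},{"grip":1,"slide":[22.5,-30,1.5],"yaw":-73},{"grip":1,"slide":[22.5,-30,1.5],"yaw":-73},{"grip":1,"slide":[22.5,-30,1.5],"yaw":-73},{"grip":1,"slide":[22.5,-30,1.5],"yaw":-73},{"grip":1,"slide":[22.5,-30,1.5],"yaw":-73}]'
python3 -m creep '[{"grip":1,"slide":[0,0,0],"yaw":0},{"grip":1,"slide":[0,0,0],"yaw":-2},{"grip":1,"slide":[0,0,0],"yaw":-2}]'
python3 - <<'E'
from h import *
go([585,120,330],0)
c,im=snap("wrist","w2")
np.savez("pics/w2.npz",**c)
for col,z in(("red",92),("red",54),("green",3)):
    for i,s,ce in blobs(im,col,60)[2]:
        print(col,s[:5],ce.round(1),onz(c,ce,z).round(0))
E
```

```text
time_s: 2.07
tool_pos: [585.2, 124.0, 329.7]
tcp_rot: [-2.242, -2.197, -0.004]
contact_force: [0.3, -0.7, 0.4]
grip_width: 87.0
grip_force: 0.0
time_s: 2.32
tool_pos: [583.3, 117.0, 330.4]
tcp_rot: [-2.222, -2.22, 0.003]
contact_force: [0.2, 0.5, 0.0]
grip_width: 86.8
grip_force: 0.0
tcp [583.3 117.  330.4] slide [0.3  0.17 0.04] yaw -0.0 j6 0.01
red [336  64  16  31 343] [343.6  78.9] [608. 223.  92.]
red [279  91  19  23 362] [287.6 102.1] [545. 198.  92.]
red [336  64  16  31 343] [343.6  78.9] [610. 226.  54.]
red [279  91  19  23 362] [287.6 102.1] [541. 199.  54.]
green [  115     0   106   139 13448] [170.   65.7] [379. 246.   3.]
```

View pics/w2.png

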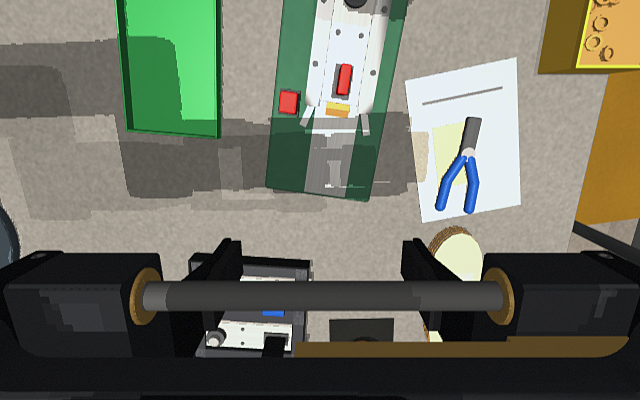

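w2: the slide runs up the image, tilted slightly right. Red handle is at (344,79), button at (288,102), brass tongue at (338,108), tray on the left with corners near (125,130) and (220,138). I'll zoom to get edges.

```bash
python3 - <<'E'
import cv2
im=cv2.imread("pics/w2.png"); cv2.imwrite("pics/w2z.png",cv2.resize(im[0:150,260:430],None,fx=4,fy=4,interpolation=cv2.INTER_CUBIC))
E
```

```text
(no output)
```

View pics/w2z.png

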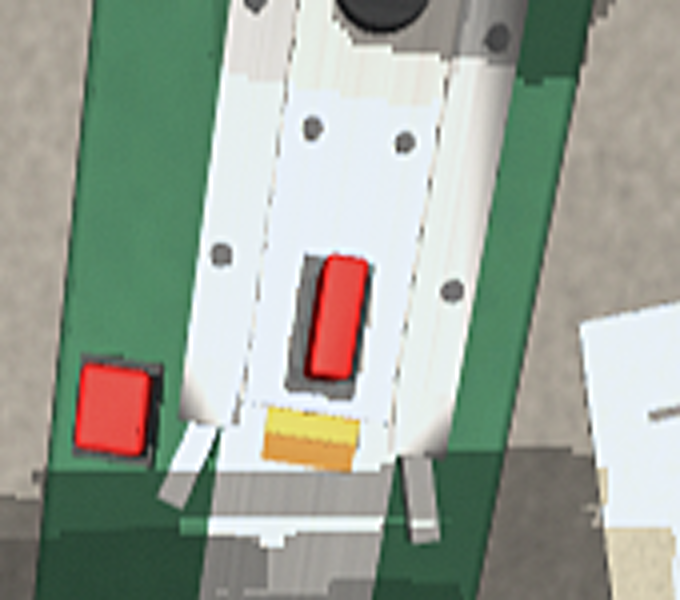

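Zoom (4x, offset 260,0): handle top centre is (342,318) and button top centre (112,408). Rail outer edges run (222,60)-(183,395) and (515,60)-(450,445). Tongue is at (310,440).

```bash
python3 - <<'E'
from h import *
c=np.load("pics/w2.npz")
P=lambda p,z:onz(c,(p[0]/4+260,p[1]/4),z)
def seg(a,b,z):
    A,B=P(a,z),P(b,z);d=B-A;print(A.round(1),B.round(1),"L",np.linalg.norm(d).round(1),"ang",np.degrees(np.arctan2(d[1],d[0])).round(1))
print("handle",P((342,318),92),"button",P((112,408),54))
seg((183,395),(222,60),43);seg((450,445),(515,60),43)
seg((310,376),(328,256),92);seg((353,380),(370,258),92)
seg((221,254),(452,291),43);seg((312,128),(404,142),42)
seg((243,385),(295,25),43);seg((392,450),(445,60),43) # rail inner edges
seg((350,470),(360,415),30)
print("tongue",P((266,440),33),P((357,440),33))
for a,b in(((125,130),(220,138)),((125,130),(117,0)),((220,138),(221,0))):
    A,B=onz(c,a,20),onz(c,b,20);d=B-A;print("tray",A.round(0),B.round(0),np.linalg.norm(d).round(0),np.degrees(np.arctan2(d[1],d[0])).round(1))
# tray in scene cam, case in w1
s=arm.get_calibration("scene");w=np.load("pics/w1.npz")
im=cv2.imread("pics/scene0.png");m,l,b=blobs(im,"green",1000);ct=max(cv2.findContours(m,0,2)[0],key=cv2.contourArea)
q=cv2.boxPoints(cv2.minAreaRect(ct));print([onz(s,p,18).round(0)[:2] for p in q])
ap=cv2.approxPolyDP(ct,5,True)[:,0];print(ap.tolist(),[onz(s,p,20).round(0)[:2].tolist() for p in ap])
for n,p in(("bluetop",(231,92)),("anvilB",(215,160))): print(n,onz(w,p,74 if n=="bluetop" else 26))
for p in((208,45),(338,97),(295,215),(177,174)): print("case",onz(w,p,28).round(0))
E
```

```text
handle [609.79911039 222.36082015  92.        ] button [541.88125386 198.85746007  54.        ]
[563.3 202.9  43. ] [576.1 297.1  43. ] L 95.1 ang 82.3
[648.4 187.7  43. ] [662.6 297.2  43. ] L 110.3 ang 82.6
[601.2 207.2  92. ] [605.6 238.2  92. ] L 31.3 ang 81.9
[613.2 206.1  92. ] [617.1 237.7  92. ] L 31.8 ang 83.0
[575.6 244.1  43. ] [646.9 233.6  43. ] L 72.2 ang -8.4
[603.  279.2  42. ] [630.7 275.4  42. ] L 28.0 ang -7.8
[582.3 205.9  43. ] [597.5 306.3  43. ] L 101.5 ang 81.4
[630.  186.2  43. ] [641.9 297.2  43. ] L 111.6 ang 83.9
[617.7 179.5  30. ] [620.5 196.9  30. ] L 17.6 ang 80.7
tongue [589.7976415  189.07130518  33.        ] [619.5082997  189.09948332  33.        ]
tray [314. 162.  20.] [443. 152.  20.] 130.0 -4.7
tray [314. 162.  20.] [332. 319.  20.] 157.0 83.7
tray [443. 152.  20.] [460. 319.  20.] 168.0 84.5
[array([448., 143.]), array([313., 163.]), array([331., 375.]), array([464., 345.])]
[[385, 140], [385, 169], [443, 171], [436, 143]] [[315.0, 162.0], [449.0, 149.0], [458.0, 346.0], [330.0, 343.0]]
bluetop [514.70033425 -97.21236187  74.        ]
anvilB [415.42865659 -82.78106748  26.        ]
case [561. -44.  28.]
case [ 549. -225.   28.]
case [ 369. -215.   28.]
case [380. -35.  28.]
```

Everything agrees: slide y axis at 82.3°, mouth at about (605.2,188.7), rail width measures 86.4. Button next.

```bash
cat >> h.py <<'E'
A=np.radians(82.3); SY=np.array([np.cos(A),np.sin(A),0]); SX=np.array([SY[1],-SY[0],0]); M=np.array([605.2,188.7,30.])
def S(x,y,z): return M+SX*x+SY*y+np.array([0,0,z])
E
python3 - <<'E'
from h import *
go([542.4,197.8,100],-7.7)
E
```

```text
tcp [583.4 116.9 330.6] slide [ 8.1  -4.08 23.06] yaw 7.6 j6 0.01
```

```bash
python3 -m creep '[{"grip":-1,"slide":[8.1,-4.1,15],"yaw":7.6},{"grip":-1,"slide":[8.1,-4.1,15],"yaw":7.6},{"grip":-1,"slide":[8.1,-4.1,15],"yaw":7.6},{"grip":-1,"slide":[8.1,-4.1,15],"yaw":7.6},{"grip":-1,"slide":[8.1,-4.1,23],"yaw":7.6},{"grip":-1,"slide":[8.1,-4.1,23],"yaw":7.6},{"grip":-1,"slide":[8.1,-4.1,23],"yaw":7.6},{"grip":-1,"slide":[8.1,-4.1,23],"yaw":7.6},{"grip":-1,"slide":[8.1,-4.1,23],"yaw":7.6},{"grip":-1,"slide":[8.1,-4.1,23],"yaw":7.6}]'
python3 -m creep '[{"grip":-1,"slide":[0,0,0],"yaw":0},{"grip":-1,"slide":[0,0,0],"yaw":0}]'
python3 - <<'E'
from h import *
go([542.4,197.8,65],-7.7)
E
```

```text
time_s: 3.2
tool_pos: [544.8, 199.3, 104.1]
tcp_rot: [2.359, 2.069, 0.008]
contact_force: [-0.2, 0.5, 0.1]
grip_width: 28.5
grip_force: 0.0
time_s: 3.37
tool_pos: [544.0, 199.7, 103.8]
tcp_rot: [2.359, 2.071, 0.007]
contact_force: [-0.0, -0.6, -0.7]
grip_width: 14.8
grip_force: 0.0
tcp [544.  199.7 103.8] slide [-0.21 -0.15  3.88] yaw 0.3 j6 0.29
```

```bash
python3 -m creep '[{"grip":-1,"slide":[-0.2,-0.1,2],"yaw":0},{"grip":-1,"slide":[-0.2,-0.1,2],"yaw":0},{"grip":-1,"slide":[-0.2,-0.1,3],"yaw":0},{"grip":-1,"slide":[-0.2,-0.1,3.6],"yaw":0},{"grip":-1,"slide":[-0.2,-0.1,3.9],"yaw":0},{"grip":-1,"slide":[-0.2,-0.1,4],"yaw":0},{"grip":-1,"slide":[-0.2,-0.1,4],"yaw":0},{"grip":-1,"slide":[-0.2,-0.1,4],"yaw":0},{"grip":-1,"slide":[-0.2,-0.1,4],"yaw":0},{"grip":-1,"slide":[-0.2,-0.1,4],"yaw":0}]'
python3 - <<'E'
from h import *
go([542.4,197.8,65],-7.7)
c,im=snap("scene");d=arm.get_calibration("side");_,im2=snap("side")
for i,s,ce in blobs(im,"red",30)[2]+blobs(im2,"red",30)[2]:print(s,ce)
E
```

```text
time_s: 4.2
tool_pos: [541.7, 198.3, 64.3]
tcp_rot: [2.359, 2.073, 0.003]
contact_force: [-4.4, -0.7, 19.1]
grip_width: 0.3
grip_force: 9.7
tcp [541.7 198.3  64.3] slide [-0.04  0.07 -0.07] yaw 0.3 j6 0.29
[547 177   9   9  55] [551.03636364 180.61818182]
[405 195  12   9  84] [410.61904762 199.01190476]
[413 240  13  13 100] [419.   246.49]
[603 281  12  11  99] [608.22222222 286.2020202 ]
```

Bottomed at 19 N, and the red handle moved about 15 mm out. Next: lift and look from above.

```bash
python3 -m creep '[{"grip":-0.5,"slide":[0,0,-4],"yaw":0},{"grip":0.1,"slide":[-4,5,-8],"yaw":0},{"grip":0.1,"slide":[-4,5.5,-9],"yaw":0},{"grip":0.1,"slide":[-4,5.5,-9],"yaw":0},{"grip":0.1,"slide":[-4,5.5,-9],"yaw":0},{"grip":0.1,"slide":[-4,5.5,-9],"yaw":0}]'
python3 - <<'E'
from h import *
c,im=snap("wrist","w3")
for i,s,ce in blobs(im,"red",60)[2]:
    p=onz(c,ce,92);print(s,ce,p,"slide",(p-M)@SX,(p-M)@SY)
go(S(0,20,44),-7.7)
E
```

```text
time_s: 4.8
tool_pos: [589.6, 151.1, 150.9]
tcp_rot: [-2.36, -2.072, 0.002]
contact_force: [-0.8, 0.4, -0.3]
grip_width: 32.5
grip_force: 0.0
[325 113  21  52 928] [334.81788793 139.29418103] [605.61558673 207.97134391  92.        ] slide -2.1702543897978046 19.153260933394137
[ 235  138   31   36 1027] [250.2375852  155.68743914] [551.78453786 204.65741997  92.        ] slide -55.07189941369654 8.656601089211406
tcp [588.6 151.5 150.1] slide [5.91 1.21 7.61] yaw 0.3 j6 0.2
```

View pics/w3.png

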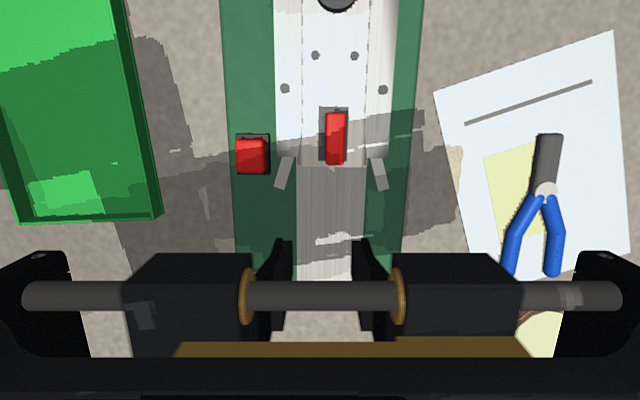

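Red die is out about 15 mm, its plate over the tongue; handle top is at (336,139). Grasp it.

```bash
python3 -m creep '[{"grip":0.1,"slide":[3,1.2,2],"yaw":0.3},{"grip":0.1,"slide":[5.6,1.2,4],"yaw":0.3},{"grip":0.1,"slide":[5.6,1.2,4],"yaw":0.3},{"grip":0.1,"slide":[5.6,1.2,7.6],"yaw":0.3},{"grip":0.1,"slide":[5.6,1.2,7.6],"yaw":0.3},{"grip":-1,"slide":[5.6,1.2,7.6],"yaw":0.3},{"grip":-1,"slide":[5.6,1.2,7.6],"yaw":0.3},{"grip":-1,"slide":[5.6,1.2,7.6],"yaw":0.3},{"grip":-1,"slide":[5.6,1.2,7.6],"yaw":0.3},{"grip":-1,"slide":[5.6,1.2,7.6],"yaw":0.3}]'
python3 -m creep '[{"grip":-1,"slide":[0,0,0],"yaw":0},{"grip":-1,"slide":[0,0,0],"yaw":0}]'
python3 - <<'E'
from h import *
s=arm.observe();p=s["tool_pos"]; print("slide",(p-M)@SX,(p-M)@SY,p[2]-30)
E
```

```text
time_s: 5.68
tool_pos: [610.3, 205.0, 76.9]
tcp_rot: [2.365, 2.066, 0.003]
contact_force: [-0.8, -0.0, 0.3]
grip_width: 22.2
grip_force: 0.0
time_s: 5.85
tool_pos: [607.0, 205.0, 75.7]
tcp_rot: [-2.363, -2.065, 0.007]
contact_force: [-4.4, -0.5, 5.1]
grip_width: 11.8
grip_force: 30.0
slide -0.4288901548665849 16.439488160161105 45.734707157770316
```

```bash
python3 -m creep '[{"grip":-1,"slide":[-1,0,0],"yaw":0},{"grip":-1,"slide":[-2.5,0,0],"yaw":0},{"grip":-1,"slide":[-4,0,0],"yaw":0},{"grip":-1,"slide":[-6,0,0],"yaw":0},{"grip":-1,"slide":[-8,0,0],"yaw":0},{"grip":-1,"slide":[-10,0,0],"yaw":0},{"grip":-1,"slide":[-12,0,0],"yaw":0},{"grip":-1,"slide":[-14,0,0],"yaw":0},{"grip":-1,"slide":[-15.5,0,0],"yaw":0},{"grip":-1,"slide":[-15.5,0,0],"yaw":0}]'
python3 -m creep '[{"grip":-1,"slide":[0,0,0],"yaw":0},{"grip":-1,"slide":[0,0,-2],"yaw":0},{"grip":-1,"slide":[0,0,-5],"yaw":0},{"grip":-1,"slide":[0,0,-8],"yaw":0},{"grip":-1,"slide":[0,0,-8],"yaw":0}]'
python3 - <<'E'
from h import *
s=arm.observe();p=s["tool_pos"]; print("slide",(p-M)@SX,(p-M)@SY,p[2]-30)
E
```

```text
time_s: 6.68
tool_pos: [588.8, 48.8, 75.5]
tcp_rot: [2.367, 2.064, -0.001]
contact_force: [-0.1, -1.4, 0.3]
grip_width: 12.0
grip_force: 30.0
time_s: 7.1
tool_pos: [592.8, 52.6, 160.6]
tcp_rot: [2.358, 2.064, 0.013]
contact_force: [2.0, -0.8, -2.4]
grip_width: 11.6
grip_force: 30.0
slide 5.940958224546719 -136.52233728623148 130.5747330887495
```

```bash
python3 - <<'E'
from h import *
go([382.3,208.5,110],-5.7)
E
```

```text
tcp [592.8  52.6 160.6] slide [ 12.66 -22.99   4.8 ] yaw -1.9 j6 0.03
```

```bash
python3 -m creep '[{"grip":-1,"slide":[4,-7,0],"yaw":0},{"grip":-1,"slide":[8,-14,0],"yaw":-2},{"grip":-1,"slide":[12.7,-23,1],"yaw":-2},{"grip":-1,"slide":[12.7,-23,3],"yaw":-2},{"grip":-1,"slide":[12.7,-23,4.8],"yaw":-2},{"grip":-1,"slide":[12.7,-23,4.8],"yaw":-2},{"grip":-1,"slide":[12.7,-23,4.8],"yaw":-2},{"grip":-1,"slide":[12.7,-23,4.8],"yaw":-2},{"grip":-1,"slide":[12.7,-23,4.8],"yaw":-2},{"grip":-1,"slide":[12.7,-23,4.8],"yaw":-2}]'
python3 - <<'E'
from h import *
go([382.3,208.5,50],-5.7)
c,im=snap("wrist","w4")
E
```

```text
time_s: 7.93
tool_pos: [379.2, 208.8, 107.2]
tcp_rot: [2.327, 2.109, 0.003]
contact_force: [0.4, -0.1, -2.7]
grip_width: 11.5
grip_force: 30.0
tcp [379.2 208.8 107.2] slide [-0.01  0.3   5.72] yaw 0.1 j6 0.34
```

View pics/w4.png

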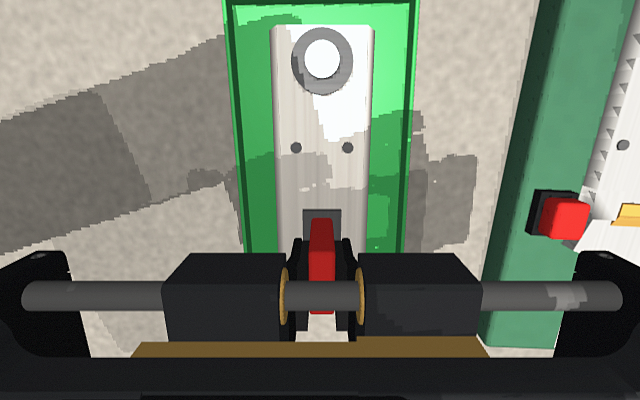

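Die hangs centred over the tray. Tray walls at columns 235 and 410, plate 275–370. Lower and release.

```bash
python3 -m creep '[{"grip":-1,"slide":[0,0.3,2],"yaw":0},{"grip":-1,"slide":[0,0.3,4],"yaw":0},{"grip":-1,"slide":[0,0.3,5],"yaw":0},{"grip":-1,"slide":[0,0.3,5.6],"yaw":0},{"grip":-1,"slide":[0,0.3,5.8],"yaw":0},{"grip":-1,"slide":[0,0.3,5.8],"yaw":0},{"grip":-0.3,"slide":[0,0.3,5.8],"yaw":0},{"grip":-0.3,"slide":[0,0.3,5.8],"yaw":0},{"grip":-0.3,"slide":[0,0.3,5.8],"yaw":0}]'
python3 -m creep '[{"grip":-0.3,"slide":[0,0,-2],"yaw":0},{"grip":-0.3,"slide":[0,0,-6],"yaw":0},{"grip":-0.2,"slide":[0,0,-10],"yaw":0},{"grip":-0.1,"slide":[-3,0,-14],"yaw":0},{"grip":0,"slide":[-6,0,-14],"yaw":0},{"grip":0,"slide":[-6,0,-14],"yaw":0}]'
python3 - <<'E'
from h import *
c,im=snap("wrist","w5")
# blue grip (z of top 74, origin under 54). handle top
go([512,-97,200],98)
w=np.load("pics/w1.npz");i1=cv2.imread("pics/w1.png")
cv2.imwrite("pics/pair.png",np.hstack([cv2.resize(im,(400,250)),cv2.resize(i1[40:220,170:345],(400,411))[:250]]) )
cv2.imwrite("pics/pair.png",np.vstack([cv2.resize(im[:,:],(400,250)),cv2.resize(i1[70:140,170:290],(400,233),interpolation=cv2.INTER_CUBIC)]))
E
```

```text
time_s: 8.73
tool_pos: [381.5, 208.0, 50.0]
tcp_rot: [2.328, 2.108, 0.003]
contact_force: [-0.5, 0.0, -0.4]
grip_width: 24.3
grip_force: 0.0
time_s: 9.23
tool_pos: [375.8, 145.1, 192.2]
tcp_rot: [2.328, 2.102, 0.006]
contact_force: [-0.2, -0.3, -0.5]
grip_width: 41.5
grip_force: 0.0
tcp [375.4 146.6 191.1] slide [-22.82  16.1   -0.84] yaw 76.1 j6 0.2
```

View pics/pair.png

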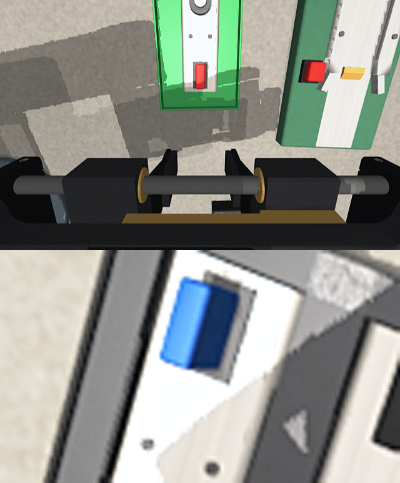

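Red die lies flat in the tray (top panel). In the bottom panel the light-blue face is the handle top. Now approach the blue die with tool x pointing toward the robot.

```bash
python3 - <<'E'
from h import *
w=np.load("pics/w1.npz");print(onz(w,(225.5,91.6),74))
go([585,-97,210],87)
E
python3 -m creep '[{"grip":0,"slide":[-12,10.5,-2],"yaw":-30},{"grip":0,"slide":[-12,10.5,-2],"yaw":-30},{"grip":0,"slide":[-12,10.5,-2],"yaw":-30},{"grip":0,"slide":[-12,10.5,-2],"yaw":-30},{"grip":0,"slide":[-23,21,-2],"yaw":-92},{"grip":0,"slide":[-23,21,-2],"yaw":-92},{"grip":0,"slide":[-23,21,-2],"yaw":-92},{"grip":0,"slide":[-23,21,-2],"yaw":-92},{"grip":0,"slide":[-23,21,-2],"yaw":-92},{"grip":0,"slide":[-23,21,-2],"yaw":-92}]'
python3 - <<'E'
from h import *
go([585,-97,210],87)
E
```

```text
[513.1955204  -90.71495752  74.        ]
tcp [375.4 146.6 191.1] slide [-22.07  23.37  -1.8 ] yaw 87.1 j6 0.2
time_s: 10.12
tool_pos: [562.7, -102.8, 208.2]
tcp_rot: [0.723, 3.057, 0.001]
contact_force: [-1.4, 0.5, -0.0]
grip_width: 43.3
grip_force: 0.0
tcp [ 562.7 -102.8  208.2] slide [-1.73  1.51 -0.18] yaw -23.6 j6 -1.48
```

```bash
python3 -m creep '[{"grip":0,"slide":[-1.7,1.5,0],"yaw":-23.6},{"grip":0,"slide":[-1.7,1.5,0],"yaw":-23.6},{"grip":0,"slide":[-1.7,1.5,0],"yaw":-23.6},{"grip":0,"slide":[-1.7,1.5,0],"yaw":-23.6},{"grip":0,"slide":[-1.7,1.5,0],"yaw":-23.6}]'
python3 - <<'E'
from h import *
c,im=snap("wrist","w6");np.savez("pics/w6.npz",**c)
go([513,-91,56],87)
for i,s,ce in blobs(im,"blue",60)[2]: print(s,ce,onz(c,ce,74))
E
```

```text
time_s: 10.53
tool_pos: [583.0, -94.4, 208.2]
tcp_rot: [-0.087, -3.139, -0.002]
contact_force: [-0.9, -0.8, -0.1]
grip_width: 43.3
grip_force: 0.0
tcp [582.9 -94.6 208.3] slide [ 6.98 -0.05 15.24] yaw -0.3 j6 -1.86
[317  97  15  39 545] [324.20550459 116.11376147] [512.95341008 -88.60363154  74.        ]
```

View pics/w6.png

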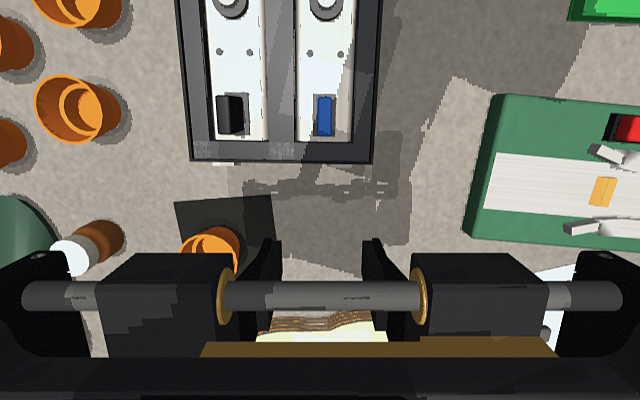

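```bash
python3 - <<'E'
from h import *
c=np.load("pics/w6.npz")
def seg(a,b,z):
    A,B=onz(c,a,z),onz(c,b,z);d=B-A;print(A.round(1),B.round(1),"L",np.linalg.norm(d).round(1),"ang",np.degrees(np.arctan2(d[1],d[0])).round(1))
seg((190,161),(177.5,0),28);seg((372,162.5),(381.5,0),28);seg((372,162.5),(190,161),28)
im=cv2.imread("pics/w6.png");m,l,b=blobs(im,"blue",60);print(cv2.minAreaRect(np.argwhere(m[60:160])[:,::-1].astype(np.float32)))
go([513,-88.6,90],87)
E
```

```text
[ 550.6 -225.2   28. ] [ 408.8 -212.1   28. ] L 142.4 ang 174.8
[561.9 -42.6  28. ] [418.4 -32.9  28. ] L 143.9 ang 176.1
[561.9 -42.6  28. ] [ 550.6 -225.2   28. ] L 182.9 ang -93.5
((324.0, 56.0), (38.0, 14.0), 90.0)
tcp [582.9 -94.6 208.3] slide [ 7.    0.19 11.84] yaw -0.3 j6 -1.86
```

```bash
python3 -m creep '[{"grip":0,"slide":[3.5,0.1,2],"yaw":0.8},{"grip":0,"slide":[7,0.2,5],"yaw":0.8},{"grip":0,"slide":[7,0.2,8],"yaw":0.8},{"grip":0,"slide":[7,0.2,10],"yaw":0.8},{"grip":0,"slide":[7,0.2,11.8],"yaw":0.8},{"grip":0,"slide":[7,0.2,11.8],"yaw":0.8},{"grip":0,"slide":[7,0.2,11.8],"yaw":0.8}]'
python3 - <<'E'
from h import *
c,im=snap("wrist","w7")
go([513,-88.6,57],86)
for i,s,ce in blobs(im,"blue",60)[2]: print(s,ce,onz(c,ce,74))
E
```

```text
time_s: 11.17
tool_pos: [512.8, -89.2, 90.5]
tcp_rot: [-0.112, -3.137, -0.002]
contact_force: [-1.0, 0.4, 1.0]
grip_width: 43.3
grip_force: 0.0
tcp [513.6 -89.6  91.4] slide [0.07 0.1  3.44] yaw -0.1 j6 -1.89
[ 313  206   22   75 1556] [323.11375321 243.77699229] [505.73117373 -88.0649705   74.        ]
```

```bash
python3 -m creep '[{"grip":0,"slide":[0.2,0.1,2],"yaw":0},{"grip":0,"slide":[0.2,0.1,3.4],"yaw":0},{"grip":0,"slide":[0.2,0.1,3.4],"yaw":0},{"grip":-1,"slide":[0.2,0.1,3.4],"yaw":0},{"grip":-1,"slide":[0.2,0.1,3.4],"yaw":0},{"grip":-1,"slide":[0.2,0.1,3.4],"yaw":0},{"grip":-1,"slide":[0.2,0.1,3.4],"yaw":0},{"grip":-1,"slide":[0.2,0.1,3.4],"yaw":0},{"grip":-1,"slide":[0.2,0.1,3.4],"yaw":0},{"grip":-1,"slide":[0.2,0.1,3.4],"yaw":0}]'

```

```text
time_s: 12.05
tool_pos: [511.7, -88.7, 57.8]
tcp_rot: [0.112, 3.139, -0.0]
contact_force: [0.3, 1.3, 4.6]
grip_width: 11.9
grip_force: 30.0
```

```bash
python3 -m creep '[{"grip":-1,"slide":[0,0.15,-0.1],"yaw":1},{"grip":-1,"slide":[0,-0.15,-0.2],"yaw":-1},{"grip":-1,"slide":[0,0.15,-0.3],"yaw":1},{"grip":-1,"slide":[0,-0.15,-0.4],"yaw":-1},{"grip":-1,"slide":[0,0.15,-0.5],"yaw":1},{"grip":-1,"slide":[0,-0.15,-0.6],"yaw":-1},{"grip":-1,"slide":[0,0.15,-0.7],"yaw":1},{"grip":-1,"slide":[0,-0.15,-0.8],"yaw":-1},{"grip":-1,"slide":[0,0,-0.9],"yaw":0},{"grip":-1,"slide":[0,0,-0.9],"yaw":0}]'
python3 - <<'E'
from h import *
c,im=snap("wrist","w8")
E
```

```text
time_s: 12.88
tool_pos: [509.8, -88.0, 65.0]
tcp_rot: [-0.113, -3.136, -0.002]
contact_force: [-0.8, 0.2, -12.6]
grip_width: 12.2
grip_force: 30.0
```

View pics/w8.png

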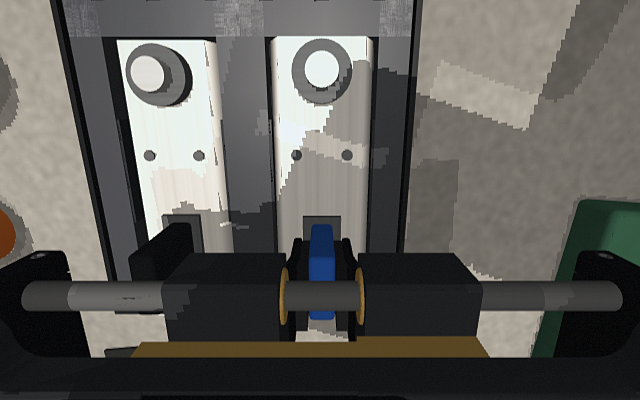

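Blue handle is between the fingers and the plate is partly raised. Continue lifting with wiggles.

```bash
python3 -m creep '[{"grip":-1,"slide":[0,0.15,-0.1],"yaw":1},{"grip":-1,"slide":[0,-0.15,-0.2],"yaw":-1},{"grip":-1,"slide":[0,0.15,-0.3],"yaw":1},{"grip":-1,"slide":[0,-0.15,-0.4],"yaw":-1},{"grip":-1,"slide":[0,0.15,-0.5],"yaw":1},{"grip":-1,"slide":[0,-0.15,-0.6],"yaw":-1},{"grip":-1,"slide":[0,0.15,-0.8],"yaw":1},{"grip":-1,"slide":[0,-0.15,-1],"yaw":-1},{"grip":-1,"slide":[0,0,-1.3],"yaw":0},{"grip":-1,"slide":[0,0,-1.3],"yaw":0}]'
python3 -m creep '[{"grip":-1,"slide":[0,0,-0.5],"yaw":0},{"grip":-1,"slide":[0,0,-1],"yaw":0},{"grip":-1,"slide":[0,0,-2],"yaw":0},{"grip":-1,"slide":[0,0,-4],"yaw":0},{"grip":-1,"slide":[0,0,-6],"yaw":0},{"grip":-1,"slide":[0,0,-8],"yaw":0},{"grip":-1,"slide":[0,0,-8],"yaw":0}]'
python3 - <<'E'
from h import *
c,im=snap("wrist","w9");np.savez("pics/w9.npz",**c)
go(S(0,-140,110),-7.7)
E
```

```text
time_s: 13.77
tool_pos: [512.5, -88.9, 80.4]
tcp_rot: [0.115, 3.137, -0.001]
contact_force: [-0.4, 0.3, -2.7]
grip_width: 12.0
grip_force: 30.0
time_s: 14.35
tool_pos: [513.8, -89.5, 163.4]
tcp_rot: [0.111, 3.131, -0.005]
contact_force: [0.9, -0.4, -3.7]
grip_width: 11.7
grip_force: 30.0
tcp [513.  -89.2 161.6] slide [-6.33 14.41  2.17] yaw -86.4 j6 -1.89
```

View pics/w9.png

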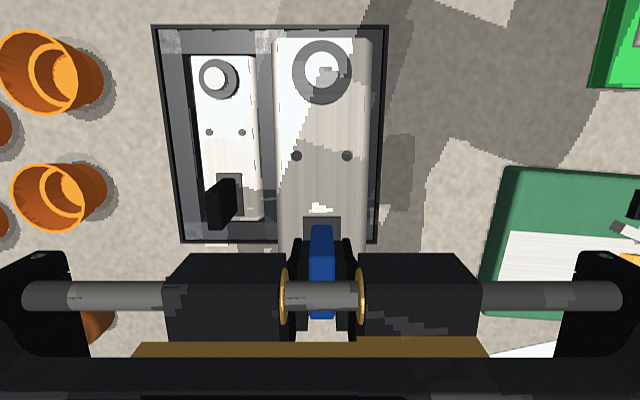

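Blue die is out and hangs level: screws at (296,156)/(347,156), the same 51 px spacing as the red. Black die stays put. Compute the hold offset.

```bash
python3 - <<'E'
from h import *
w4=cv2.imread("pics/w4.png")
c=np.load("pics/w9.npz"); T=np.array([513.0,-89.2,161.6])
tx=np.array([np.cos(np.radians(176)),np.sin(np.radians(176)),0]);ty=np.array([tx[1],-tx[0],0])
for n,p in(("screwL",(296,156)),("screwR",(347,156)),("end",(322,37))):
    X=onz(c,p,T[2]-33.8)-T; print(n,X@tx,X@ty)
go(S(0,-140,110),-7.7)
E
```

```text
screwL 50.481882735706854 -14.776466358855009
screwR 50.51617578827766 13.523915798519
end 110.21809160962805 -0.41139291957524904
tcp [513.  -89.2 161.6] slide [-6.33 14.41  2.17] yaw -86.4 j6 -1.89
```

```bash
python3 -m creep '[{"grip":-1,"slide":[-6,13.9,0],"yaw":-86},{"grip":-1,"slide":[-6,13.9,0],"yaw":-86},{"grip":-1,"slide":[-6,13.9,0],"yaw":-86},{"grip":-1,"slide":[-6,13.9,0],"yaw":-86},{"grip":-1,"slide":[-6,13.9,0],"yaw":-86},{"grip":-1,"slide":[-6,13.9,0],"yaw":-86},{"grip":-1,"slide":[-6,13.9,0],"yaw":-86},{"grip":-1,"slide":[-6,13.9,0],"yaw":-86},{"grip":-1,"slide":[-6,13.9,0],"yaw":-86},{"grip":-1,"slide":[-6,13.9,0],"yaw":-86}]'
python3 -m creep '[{"grip":-1,"slide":[0,0,0],"yaw":-14.4},{"grip":-1,"slide":[0,0,0],"yaw":-14.4},{"grip":-1,"slide":[0,0,0],"yaw":-14.4},{"grip":-1,"slide":[0,0,0],"yaw":-14.4},{"grip":-1,"slide":[0,0,0],"yaw":-14.4}]'
python3 - <<'E'
from h import *
go(S(0.6,-148,60),-7.7)
E
```

```text
time_s: 15.23
tool_pos: [579.9, 47.3, 157.5]
tcp_rot: [1.743, -2.608, 0.0]
contact_force: [1.9, 0.1, -4.6]
grip_width: 11.7
grip_force: 30.2
time_s: 15.65
tool_pos: [574.4, 92.7, 150.4]
tcp_rot: [1.944, -2.403, 0.113]
contact_force: [0.3, 0.3, -3.5]
grip_width: 11.7
grip_force: 30.0
tcp [574.4  92.7 150.4] slide [ 4.2  -2.03  6.46] yaw -4.3 j6 -2.85
```

I took the wrong half-turn: my yaw value is only defined mod 180, and j6 hit its limit. Unwind by turning the other way, clear above the bench.

```bash
python3 -m creep '[{"grip":-1,"slide":[0,0,0],"yaw":80},{"grip":-1,"slide":[0,0,0],"yaw":80},{"grip":-1,"slide":[0,0,0],"yaw":80},{"grip":-1,"slide":[0,0,0],"yaw":80},{"grip":-1,"slide":[0,0,0],"yaw":80},{"grip":-1,"slide":[0,0,0],"yaw":80},{"grip":-1,"slide":[0,0,0],"yaw":80},{"grip":-1,"slide":[0,0,0],"yaw":80},{"grip":-1,"slide":[0,0,0],"yaw":80},{"grip":-1,"slide":[0,0,0],"yaw":80}]'
python3 - <<'E'
from h import *
go(S(0.6,-148,130),-7.7); print(arm.observe()["joint_positions"].round(2)); print(Ro.from_rotvec(arm.observe()["tcp_rot"]).as_matrix().round(3))
E
```

```text
time_s: 16.48
tool_pos: [575.9, 90.8, 151.4]
tcp_rot: [-0.158, 3.128, -0.138]
contact_force: [0.1, -0.5, -2.9]
grip_width: 11.7
grip_force: 30.0
tcp [575.9  90.8 151.4] slide [-0.51 -5.02 -0.42] yaw -76.5 j6 -1.6
[ 0.01  0.59  1.62 -0.11  0.93 -1.6 ]
[[-0.995 -0.1    0.011]
 [-0.101  0.991 -0.087]
 [-0.002 -0.088 -0.996]]
```

The limit left a 5° sideways tilt baked into the commanded pose. I'll try to cancel it by running yaw gently into the opposite j6 limit, which should tilt it the other way.

```bash
cat >> h.py <<'E'
def tilt():
    s=arm.observe();R=Ro.from_rotvec(s["tcp_rot"]).as_matrix()
    print("tcp",s["tool_pos"].round(1),"tilt deg (x,y)",np.degrees(R[:2,2]).round(2),"toolx ang",np.degrees(np.arctan2(R[1,0],R[0,0])).round(1),"q",s["joint_positions"].round(3))
E
R='{"grip":-1,"slide":[0,0,-3],"yaw":70}'
python3 -m creep '[{"grip":-1,"slide":[0,0,-3],"yaw":70},{"grip":-1,"slide":[0,0,-3],"yaw":70},{"grip":-1,"slide":[0,0,-3],"yaw":70},{"grip":-1,"slide":[0,0,-3],"yaw":70},{"grip":-1,"slide":[0,0,-3],"yaw":70},{"grip":-1,"slide":[0,0,-3],"yaw":70},{"grip":-1,"slide":[0,0,-3],"yaw":70},{"grip":-1,"slide":[0,0,-3],"yaw":70},{"grip":-1,"slide":[0,0,-3],"yaw":70},{"grip":-1,"slide":[0,0,-3],"yaw":70}]'
python3 -m creep '[{"grip":-1,"slide":[0,0,0],"yaw":71},{"grip":-1,"slide":[0,0,0],"yaw":71},{"grip":-1,"slide":[0,0,0],"yaw":71},{"grip":-1,"slide":[0,0,0],"yaw":71},{"grip":-1,"slide":[0,0,0],"yaw":71},{"grip":-1,"slide":[0,0,0],"yaw":71},{"grip":-1,"slide":[0,0,0],"yaw":71},{"grip":-1,"slide":[0,0,0],"yaw":71},{"grip":-1,"slide":[0,0,0],"yaw":71},{"grip":-1,"slide":[0,0,0],"yaw":71}]'
python3 -m creep '[{"grip":-1,"slide":[0,0,0],"yaw":71},{"grip":-1,"slide":[0,0,0],"yaw":71},{"grip":-1,"slide":[0,0,0],"yaw":71},{"grip":-1,"slide":[0,0,0],"yaw":71},{"grip":-1,"slide":[0,0,0],"yaw":71},{"grip":-1,"slide":[0,0,0],"yaw":71},{"grip":-1,"slide":[0,0,0],"yaw":71},{"grip":-1,"slide":[0,0,0],"yaw":71},{"grip":-1,"slide":[0,0,0],"yaw":71},{"grip":-1,"slide":[0,0,0],"yaw":71}]'
python3 - <<'E'
from h import *
tilt()
E
```

```text
time_s: 17.32
tool_pos: [575.4, 93.4, 181.3]
tcp_rot: [1.638, 2.613, -0.106]
contact_force: [-0.2, 0.1, -3.0]
grip_width: 11.8
grip_force: 30.0
time_s: 18.15
tool_pos: [575.2, 93.4, 181.2]
tcp_rot: [2.826, 1.165, -0.037]
contact_force: [-0.3, 0.7, -3.6]
grip_width: 11.7
grip_force: 30.0
time_s: 18.98
tool_pos: [575.1, 93.5, 181.1]
tcp_rot: [2.979, -0.693, 0.045]
contact_force: [0.2, -0.2, -4.1]
grip_width: 11.8
grip_force: 30.0
tcp [575.1  93.5 181.1] tilt deg (x,y) [ 0.55 -5.  ] toolx ang -26.1 q [ 0.013  0.547  1.595 -0.105  0.993  2.098]
```

```bash
python3 -m creep '[{"grip":-1,"slide":[0,0,0],"yaw":41},{"grip":-1,"slide":[0,0,0],"yaw":41},{"grip":-1,"slide":[0,0,0],"yaw":41},{"grip":-1,"slide":[0,0,0],"yaw":41},{"grip":-1,"slide":[0,0,0],"yaw":41},{"grip":-1,"slide":[0,0,0],"yaw":41},{"grip":-1,"slide":[0,0,0],"yaw":48},{"grip":-1,"slide":[0,0,0],"yaw":48},{"grip":-1,"slide":[0,0,0],"yaw":48},{"grip":-1,"slide":[0,0,0],"yaw":48}]'
python3 - <<'E'
from h import *
tilt()
E
```

```text
time_s: 19.82
tool_pos: [575.8, 80.4, 182.8]
tcp_rot: [2.497, -1.832, 0.069]
contact_force: [-0.5, 0.3, -4.5]
grip_width: 12.0
grip_force: 30.0
tcp [575.8  80.4 182.8] tilt deg (x,y) [ 0.56 -3.53] toolx ang -72.5 q [-0.022  0.541  1.601 -0.074  0.99   2.854]
```

It works: tilt has gone from −5.0 to −3.5. Continue.

```bash
python3 -m creep '[{"grip":-1,"slide":[0,0,0],"yaw":4},{"grip":-1,"slide":[0,0,0],"yaw":8},{"grip":-1,"slide":[0,0,0],"yaw":11},{"grip":-1,"slide":[0,0,0],"yaw":11},{"grip":-1,"slide":[0,0,0],"yaw":11},{"grip":-1,"slide":[0,0,0],"yaw":11}]'
python3 - <<'E'
from h import *
tilt()
E
```

```text
time_s: 20.32
tool_pos: [571.7, 47.1, 182.6]
tcp_rot: [-2.39, 2.016, -0.021]
contact_force: [0.7, -0.5, -3.6]
grip_width: 11.7
grip_force: 30.0
tcp [571.7  47.1 182.6] tilt deg (x,y) [1.13 0.14] toolx ang -80.3 q [-0.115  0.524  1.635  0.006  0.963  2.854]
```

```bash
python3 -m creep '[{"grip":-1,"slide":[0,0,0],"yaw":-65},{"grip":-1,"slide":[0,0,0],"yaw":-65},{"grip":-1,"slide":[0,0,0],"yaw":-65},{"grip":-1,"slide":[0,0,0],"yaw":-65},{"grip":-1,"slide":[0,0,0],"yaw":-65},{"grip":-1,"slide":[0,0,0],"yaw":-65},{"grip":-1,"slide":[0,0,0],"yaw":-65},{"grip":-1,"slide":[0,0,0],"yaw":-65},{"grip":-1,"slide":[0,0,0],"yaw":-65},{"grip":-1,"slide":[0,0,0],"yaw":-65}]'
python3 -m creep '[{"grip":-1,"slide":[0,0,0],"yaw":-65},{"grip":-1,"slide":[0,0,0],"yaw":-65},{"grip":-1,"slide":[0,0,0],"yaw":-65},{"grip":-1,"slide":[0,0,0],"yaw":-65},{"grip":-1,"slide":[0,0,0],"yaw":-65},{"grip":-1,"slide":[0,0,0],"yaw":-65},{"grip":-1,"slide":[0,0,0],"yaw":-65},{"grip":-1,"slide":[0,0,0],"yaw":-65},{"grip":-1,"slide":[0,0,0],"yaw":-65},{"grip":-1,"slide":[0,0,0],"yaw":-65}]'
python3 - <<'E'
from h import *
tilt(); go(S(0.6,-148,60),-7.7)
E
```

```text
time_s: 21.15
tool_pos: [571.6, 47.7, 182.5]
tcp_rot: [-3.11, 0.411, -0.03]
contact_force: [-0.5, 0.2, -3.2]
grip_width: 11.9
grip_force: 30.0
time_s: 21.98
tool_pos: [571.5, 47.2, 182.5]
tcp_rot: [2.844, 1.319, 0.029]
contact_force: [-1.4, -0.7, -2.9]
grip_width: 11.8
grip_force: 30.0
tcp [571.5  47.2 182.5] tilt deg (x,y) [1.11 0.11] toolx ang 49.7 q [-0.114  0.524  1.635  0.005  0.963  0.585]
tcp [571.5  47.2 182.5] slide [0.4  1.32 9.28] yaw -32.6 j6 0.59
```

```bash
python3 -m creep '[{"grip":-1,"slide":[0.4,1.3,5],"yaw":-32.6},{"grip":-1,"slide":[0.4,1.3,5],"yaw":-32.6},{"grip":-1,"slide":[0.4,1.3,5],"yaw":-32.6},{"grip":-1,"slide":[0.4,1.3,5],"yaw":-32.6},{"grip":-1,"slide":[0.4,1.3,5],"yaw":-32.6},{"grip":-1,"slide":[0.4,1.3,5],"yaw":-32.6},{"grip":-1,"slide":[0.4,1.3,5],"yaw":-32.6}]'
python3 - <<'E'
from h import *
tilt(); go(S(0.6,-148,60),-7.7)
c,im=snap("wrist","w10");np.savez("pics/w10.npz",**c)
E
```

```text
time_s: 22.57
tool_pos: [585.4, 41.6, 132.8]
tcp_rot: [2.362, 2.054, 0.026]
contact_force: [-1.0, -0.3, -2.9]
grip_width: 12.1
grip_force: 30.0
tcp [585.4  41.6 132.8] tilt deg (x,y) [1.16 0.12] toolx ang 82.0 q [-0.122  0.611  1.639  0.006  0.872  0.014]
tcp [585.4  41.6 132.8] slide [ 0.02 -0.03  4.28] yaw -0.3 j6 0.01
```

View pics/w10.png

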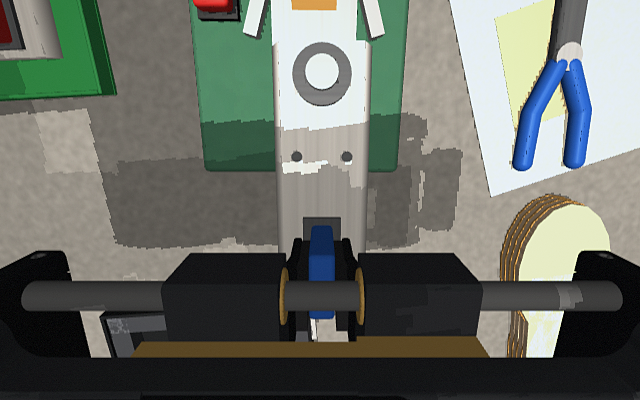

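Die hold unchanged (screws (296,156)/(347,156)), the flares ahead at (255,15) and (370,15). Lower onto the ledge and check alignment.

```bash
python3 -m creep '[{"grip":-1,"slide":[0,0,2],"yaw":-0.3},{"grip":-1,"slide":[0,0,4],"yaw":-0.3},{"grip":-1,"slide":[0,0,5],"yaw":-0.3},{"grip":-1,"slide":[0,0,5.3],"yaw":-0.3},{"grip":-1,"slide":[0,0,5.3],"yaw":-0.3},{"grip":-1,"slide":[0,0,5.3],"yaw":-0.3}]'
python3 - <<'E'
from h import *
tilt(); go(S(0.6,-148,48),-7.7)
c,im=snap("wrist","w11");np.savez("pics/w11.npz",**c)
cv2.imwrite("pics/w11z.png",cv2.resize(im[0:120,230:420],None,fx=4,fy=4,interpolation=cv2.INTER_CUBIC))
E
```

```text
time_s: 23.12
tool_pos: [586.4, 41.5, 80.2]
tcp_rot: [2.353, 2.064, 0.026]
contact_force: [0.5, -0.9, -3.6]
grip_width: 11.9
grip_force: 30.0
tcp [586.4  41.5  80.2] tilt deg (x,y) [1.16 0.14] toolx ang 82.5 q [-0.122  0.693  1.665  0.007  0.764  0.004]
tcp [586.4  41.5  80.2] slide [ 0.04 -0.06  0.22] yaw 0.2 j6 0.0
```

View pics/w11z.png

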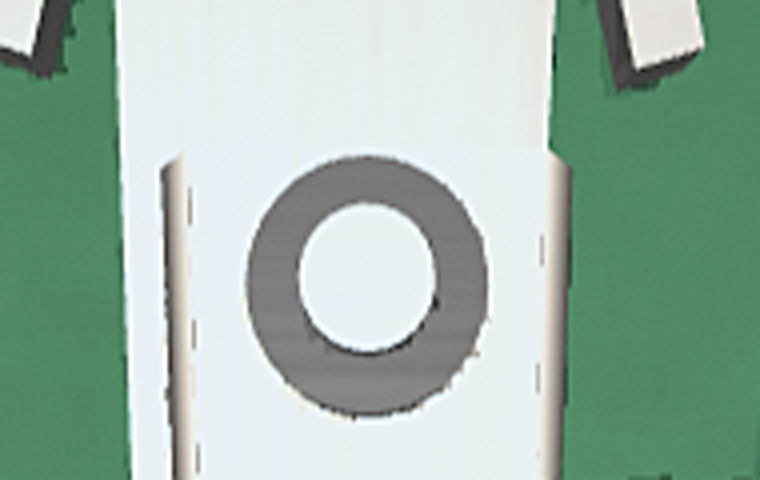

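```bash
python3 - <<'E'
from h import *
c=np.load("pics/w11.npz")
def f(n,p,z):
    X=onz(c,(p[0]/4+230,p[1]/4),z)-M;print(n,"x",(X@SX).round(1),"y",(X@SY).round(1))
f("flL",(42,60),43);f("flR",(635,70),43)
f("ledgeL",(119,60),30);f("ledgeR",(551,60),30);f("ledgeL",(125,200),30);f("ledgeL",(130,400),30)
f("dieLlow",(164,170),34.4);f("dieRlow",(572,170),34.4);f("dieLlow",(172,440),34.4);f("dieRlow",(561,440),34.4)
f("dieLtop",(187,160),46.4);f("dieRtop",(548,155),46.4);f("anvilc",(367,278),48)
E
```

```text
flL x -38.6 y -26.7
flR x 35.7 y -27.1
ledgeL x -31.0 y -23.5
ledgeR x 26.9 y -22.9
ledgeL x -31.0 y -40.6
ledgeL x -31.5 y -66.8
dieLlow x -25.0 y -37.6
dieRlow x 29.7 y -37.1
dieLlow x -25.2 y -72.3
dieRlow x 29.9 y -72.0
dieLtop x -20.6 y -38.5
dieRtop x 24.6 y -37.5
anvilc x 1.9 y -52.2
```

Relative to ledge and flare midpoints (−1.5 to −2), the die sits at about +2. So shift −3.7 mm, lower, and start in.

```bash
python3 -m creep '[{"grip":-1,"slide":[0,-0.37,0.2],"yaw":0.2},{"grip":-1,"slide":[0,-0.37,0.35],"yaw":0.2},{"grip":-1,"slide":[0,-0.37,0.35],"yaw":0.2}]'
python3 -m creep '[{"grip":-1,"slide":[1,0,0],"yaw":0},{"grip":-1,"slide":[2,0,0],"yaw":0},{"grip":-1,"slide":[3,0,0],"yaw":0},{"grip":-1,"slide":[4,0,0],"yaw":0},{"grip":-1,"slide":[5,0,0],"yaw":0},{"grip":-1,"slide":[5.2,0,0],"yaw":0},{"grip":-1,"slide":[5.2,0,0],"yaw":0}]'
python3 - <<'E'
from h import *
tilt(); p=arm.observe()["tool_pos"]-M; print(p@SX,p@SY,p[2])
c,im=snap("wrist","w12");np.savez("pics/w12.npz",**c)
cv2.imwrite("pics/w12z.png",cv2.resize(im[0:200,230:420],None,fx=2.5,fy=2.5,interpolation=cv2.INTER_CUBIC))
E
```

```text
time_s: 23.42
tool_pos: [583.9, 41.5, 77.3]
tcp_rot: [2.355, 2.058, 0.03]
contact_force: [1.1, -2.8, 2.4]
grip_width: 11.5
grip_force: 30.0
time_s: 24.0
tool_pos: [589.2, 95.2, 76.5]
tcp_rot: [2.356, 2.063, 0.027]
contact_force: [-0.4, 1.2, 1.4]
grip_width: 11.5
grip_force: 30.0
tcp [589.2  95.2  76.5] tilt deg (x,y) [1.12 0.21] toolx ang 82.4 q [-0.029  0.707  1.643  0.006  0.773  0.099]
-3.326064145703148 -94.76166527341707 46.48733975855377
```

View pics/w12z.png

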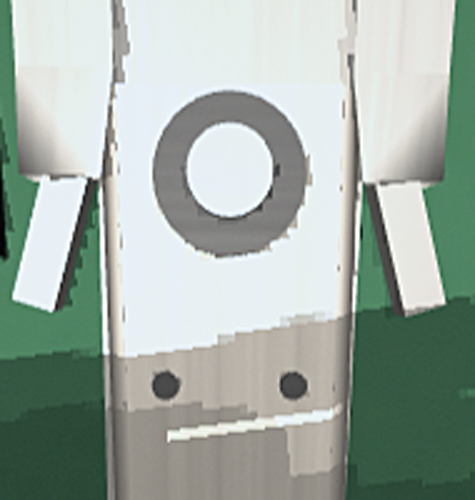

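Die front is entering the rails centrally, gaps about equal on both sides, forces low. Continue.

```bash
python3 -m creep '[{"grip":-1,"slide":[0.7,0,0],"yaw":0},{"grip":-1,"slide":[1.4,0,0],"yaw":0},{"grip":-1,"slide":[2.2,0,0],"yaw":0},{"grip":-1,"slide":[3,0,0],"yaw":0},{"grip":-1,"slide":[4,0,0],"yaw":0},{"grip":-1,"slide":[5,0,0],"yaw":0},{"grip":-1,"slide":[6,0,0],"yaw":0},{"grip":-1,"slide":[6,0,0],"yaw":0}]'
python3 - <<'E'
from h import *
tilt(); p=arm.observe()["tool_pos"]-M; print(p@SX,p@SY,p[2])
E
```

```text
time_s: 24.72
tool_pos: [597.6, 155.9, 76.7]
tcp_rot: [2.356, 2.063, 0.029]
contact_force: [0.8, 1.9, -0.0]
grip_width: 12.0
grip_force: 30.0
tcp [597.6 155.9  76.7] tilt deg (x,y) [1.17 0.25] toolx ang 82.4 q [0.073 0.726 1.588 0.004 0.807 0.203]
-3.173028001101903 -33.51332681185188 46.66917435100834
```

```bash
python3 -m creep '[{"grip":-1,"slide":[0.8,0,0],"yaw":0},{"grip":-1,"slide":[1.6,0,0],"yaw":0},{"grip":-1,"slide":[2.4,0,0],"yaw":0},{"grip":-1,"slide":[3.2,0,0],"yaw":0},{"grip":-1,"slide":[4,0,0],"yaw":0},{"grip":-1,"slide":[4.7,0,0],"yaw":0},{"grip":-1,"slide":[4.7,0,0],"yaw":0},{"grip":-1,"slide":[4.7,0,0],"yaw":0}]'
python3 - <<'E'
from h import *
tilt(); p=arm.observe()["tool_pos"]-M; print(p@SX,p@SY,p[2])
E
```

```text
time_s: 25.38
tool_pos: [603.9, 201.3, 76.8]
tcp_rot: [2.357, 2.061, 0.029]
contact_force: [1.3, 1.7, 0.6]
grip_width: 12.3
grip_force: 30.0
tcp [603.9 201.3  76.8] tilt deg (x,y) [1.19 0.27] toolx ang 82.3 q [0.146 0.743 1.537 0.002 0.84  0.278]
-2.958273666253411 12.296667573308493 46.823387120291116
```

Now release, go up, behind the handle, close and push low.

```bash
python3 -m creep '[{"grip":-0.4,"slide":[0,0,0],"yaw":0},{"grip":-0.4,"slide":[0,0,0],"yaw":0},{"grip":-0.4,"slide":[0,0,0],"yaw":0},{"grip":-0.4,"slide":[0,0,-2],"yaw":0},{"grip":-0.4,"slide":[0,0,-5],"yaw":0},{"grip":-0.6,"slide":[-2,0.3,-5],"yaw":0},{"grip":-1,"slide":[-4.2,0.3,-5],"yaw":0},{"grip":-1,"slide":[-4.2,0.3,-5],"yaw":0},{"grip":-1,"slide":[-4.2,0.3,-5],"yaw":0},{"grip":-1,"slide":[-4.2,0.3,-4],"yaw":0}]'
python3 -m creep '[{"grip":-1,"slide":[0,0,2],"yaw":0},{"grip":-1,"slide":[0,0,4],"yaw":0},{"grip":-1,"slide":[0,0,5],"yaw":0},{"grip":-1,"slide":[0,0,5.3],"yaw":0},{"grip":-1,"slide":[0,0,5.3],"yaw":0},{"grip":-1,"slide":[0,0,5.3],"yaw":0}]'
python3 - <<'E'
from h import *
tilt(); p=arm.observe()["tool_pos"]-M; print(p@SX,p@SY,p[2])
E
```

```text
time_s: 26.22
tool_pos: [601.6, 157.5, 118.2]
tcp_rot: [2.355, 2.059, 0.031]
contact_force: [0.6, -0.1, -0.2]
grip_width: 3.0
grip_force: 0.0
time_s: 26.72
tool_pos: [601.6, 157.9, 63.9]
tcp_rot: [2.355, 2.061, 0.026]
contact_force: [-0.5, -1.0, 0.9]
grip_width: 0.2
grip_force: 0.0
tcp [601.6 157.9  63.9] tilt deg (x,y) [1.15 0.14] toolx ang 82.4 q [7.700e-02 7.490e-01 1.581e+00 1.000e-03 7.910e-01 2.090e-01]
0.5844416393063647 -31.011081020055876 33.921913480863374
```

```bash
python3 -m creep '[{"grip":-1,"slide":[1,-0.2,0],"yaw":0},{"grip":-1,"slide":[1.6,-0.2,0],"yaw":0},{"grip":-1,"slide":[2.2,-0.2,0],"yaw":0},{"grip":-1,"slide":[2.8,-0.2,0],"yaw":0},{"grip":-1,"slide":[3.3,-0.2,0],"yaw":0},{"grip":-1,"slide":[3.6,-0.2,0],"yaw":0},{"grip":-1,"slide":[3.6,-0.2,0],"yaw":0}]'
python3 - <<'E'
from h import *
tilt(); p=arm.observe()["tool_pos"]-M; print(p@SX,p@SY,p[2])
E
```

```text
time_s: 27.3
tool_pos: [603.3, 191.6, 64.4]
tcp_rot: [2.351, 2.063, 0.018]
contact_force: [-2.1, -9.2, 1.9]
grip_width: 0.6
grip_force: 4.8
tcp [603.3 191.6  64.4] tilt deg (x,y) [ 1.   -0.14] toolx ang 82.5 q [ 0.133  0.76   1.548 -0.007  0.817  0.268]
-2.303093196929551 2.5968373966363627 34.43396285503103
```

```bash
python3 -m creep '[{"grip":-1,"slide":[0.3,0,0],"yaw":0},{"grip":-1,"slide":[0.6,0,0],"yaw":0},{"grip":-1,"slide":[0.8,0,0],"yaw":0},{"grip":-1,"slide":[0.9,0,0],"yaw":0},{"grip":-1,"slide":[0.9,0,0],"yaw":0}]'
python3 - <<'E'
from h import *
tilt(); p=arm.observe()["tool_pos"]-M; print(p@SX,p@SY,p[2])
E
```

```text
time_s: 27.72
tool_pos: [604.0, 199.6, 64.0]
tcp_rot: [2.352, 2.063, 0.015]
contact_force: [-1.4, -10.5, 0.2]
grip_width: 0.3
grip_force: 5.8
tcp [604.  199.6  64. ] tilt deg (x,y) [ 0.92 -0.19] toolx ang 82.5 q [ 0.146  0.764  1.538 -0.008  0.825  0.282]
-2.689876199032568 10.628289120708564 33.99757816001446
```

```bash
python3 -m creep '[{"grip":-1,"slide":[0.2,0,0],"yaw":0},{"grip":-1,"slide":[0.4,0,0],"yaw":0},{"grip":-1,"slide":[0.4,0,0],"yaw":0}]'
python3 - <<'E'
from h import *
tilt(); p=arm.observe()["tool_pos"]-M; print(p@SX,p@SY,p[2])
E
```

```text
time_s: 27.97
tool_pos: [604.4, 202.5, 64.0]
tcp_rot: [2.35, 2.063, 0.013]
contact_force: [-1.7, -14.1, 1.6]
grip_width: 0.3
grip_force: 7.7
tcp [604.4 202.5  64. ] tilt deg (x,y) [ 0.88 -0.31] toolx ang 82.5 q [ 0.152  0.765  1.533 -0.01   0.829  0.289]
-2.6387801903373322 13.562013577367802 34.02588592074095
```

```bash
python3 -m creep '[{"grip":-1,"slide":[0.2,0,0],"yaw":0},{"grip":-1,"slide":[0.2,0,0],"yaw":0},{"grip":-1,"slide":[0.2,0,0],"yaw":0}]'
python3 -m creep '[{"grip":-1,"slide":[-0.4,0,0],"yaw":0},{"grip":-1,"slide":[-0.9,0,0],"yaw":0},{"grip":-1,"slide":[-2,0,0],"yaw":0},{"grip":-1,"slide":[-4,0,-2],"yaw":0},{"grip":-1,"slide":[-7,0,-7],"yaw":0},{"grip":-1,"slide":[-7,0,-11],"yaw":0},{"grip":-1,"slide":[-7,0,-11],"yaw":0}]'
python3 - <<'E'
from h import *
tilt()
c,im=snap("wrist","w13")
np.savez("pics/w13.npz",**c)
cv2.imwrite("pics/w13z.png",cv2.resize(im[0:220,180:440],None,fx=3,fy=2.7,interpolation=cv2.INTER_CUBIC))
E
```

```text
time_s: 28.22
tool_pos: [604.4, 202.7, 64.1]
tcp_rot: [2.349, 2.063, 0.009]
contact_force: [-2.9, -19.2, 2.5]
grip_width: 0.4
grip_force: 10.2
time_s: 28.8
tool_pos: [597.8, 137.9, 179.6]
tcp_rot: [2.353, 2.055, 0.039]
contact_force: [1.6, 0.1, 0.7]
grip_width: 0.5
grip_force: 0.0
tcp [597.8 137.9 179.6] tilt deg (x,y) [1.71 0.2 ] toolx ang 82.3 q [0.044 0.573 1.543 0.003 0.996 0.177]
```

View pics/w13z.png

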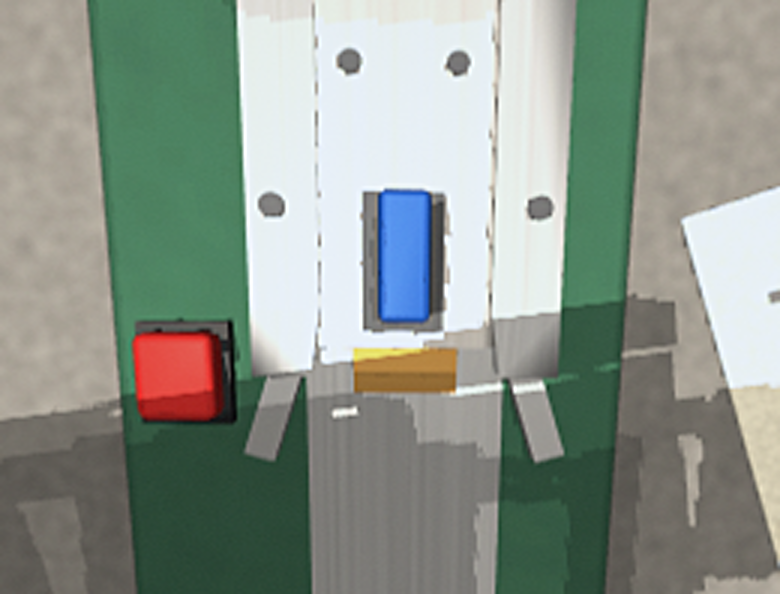

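w13: blue die at home, brass tongue up and visible behind the plate, stop felt at 19 N with the position unchanged. Next the cups. I've now viewed 15 pictures, which is over the 14 allowed, so from here I work only with numbers.

```bash
cat >> h.py <<'E'
def cups(c,im,z=44):
    """orange discs: contour points cast on plane z, enclosing circle (mm)"""
    m=blobs(im,"orange",100)[0]; out=[]
    for ct in cv2.findContours(m,cv2.RETR_EXTERNAL,cv2.CHAIN_APPROX_NONE)[0]:
        if cv2.contourArea(ct)<150: continue
        h=cv2.convexHull(ct)[:,0]
        if h.min()<1 or h[:,0].max()>638: continue
        X=np.array([onz(c,p,z)[:2] for p in h],np.float32); ce,r=cv2.minEnclosingCircle(X)
        if 24<r<45: out.append((np.round(ce,1),round(r,1),h.mean(0).round(0),cv2.contourArea(h)))
    return out
E
python3 - <<'E'
from h import *
go([445,-440,300])
E
```

```text
tcp [598.7 138.2 180.8] slide [-59.26  -7.07 -12.64]
```

```bash
python3 -m creep '[{"grip":0.8,"slide":[-5,-1,-6],"yaw":0},{"grip":0.8,"slide":[-5,-1,-6],"yaw":0},{"grip":0.8,"slide":[-35,-4,-12.6],"yaw":0},{"grip":0.8,"slide":[-35,-4,-12.6],"yaw":0},{"grip":0.8,"slide":[-35,-4,-12.6],"yaw":0},{"grip":0.8,"slide":[-35,-4,-12.6],"yaw":0},{"grip":0.8,"slide":[-35,-4,-12.6],"yaw":0},{"grip":0.8,"slide":[-35,-4,-12.6],"yaw":0},{"grip":0.8,"slide":[-35,-4,-12.6],"yaw":0},{"grip":0.8,"slide":[-35,-4,-12.6],"yaw":0}]'
python3 -m creep '[{"grip":0.8,"slide":[-24,-3,0],"yaw":0},{"grip":0.8,"slide":[-24,-3,0],"yaw":0},{"grip":0.8,"slide":[-24,-3,0],"yaw":0},{"grip":0.8,"slide":[-24,-3,0],"yaw":0},{"grip":0.8,"slide":[-24,-3,0],"yaw":0},{"grip":0.8,"slide":[-24,-3,0],"yaw":0},{"grip":0.8,"slide":[-24,-3,0],"yaw":0},{"grip":0.8,"slide":[-24,-3,0],"yaw":0},{"grip":0.8,"slide":[-24,-3,0],"yaw":0}]'
python3 - <<'E'
from h import *
tilt()
c,im=snap("wrist","c1")
for o in cups(c,im):print(o)
for n in("scene","side"):
    d,i=snap(n,n+"1");print(n,[o[:2] for o in cups(d,i) if o[0][1]>-600 and o[0][0]>300 and o[0][0]<800])
E
```

```text
time_s: 29.68
tool_pos: [506.0, -207.8, 298.4]
tcp_rot: [2.356, 2.054, 0.026]
contact_force: [0.1, -0.2, 1.0]
grip_width: 58.8
grip_force: 0.0
time_s: 30.43
tool_pos: [444.5, -436.1, 294.8]
tcp_rot: [2.357, 2.062, 0.028]
contact_force: [-0.1, -0.0, -0.7]
grip_width: 78.5
grip_force: 0.0
tcp [ 444.5 -436.1  294.8] tilt deg (x,y) [1.14 0.24] toolx ang 82.4 q [-0.964  0.465  1.382  0.02   1.287 -0.836]
(array([ 522.1, -429.5]), 31.1, array([378., 159.]), 1954.5)
(array([ 430.4, -393.8]), 30.9, array([301., 142.]), 1979.0)
(array([ 495.6, -321.6]), 30.9, array([346.,  69.]), 2252.0)
(array([ 398. , -298.7]), 31.1, array([259.,  56.]), 2479.5)
scene [(array([ 657.4, -216.5]), 39.1), (array([ 528.3, -423. ]), 43.1), (array([ 504. , -318.7]), 42.5), (array([ 439.9, -389.6]), 42.9), (array([ 407.7, -293.2]), 43.5)]
side [(array([ 660.8, -209.8]), 43.6)]
```

Four loose cups measured, radius 31 each as it must be. Pick A at (522,-429.5).

```bash
python3 - <<'E'
from h import *
go([522.1,-429.5,110])
E
python3 -m creep '[{"grip":1,"slide":[1.7,7.6,4],"yaw":0},{"grip":1,"slide":[1.7,7.6,8],"yaw":0},{"grip":1,"slide":[1.7,7.6,12],"yaw":0},{"grip":1,"slide":[1.7,7.6,16],"yaw":0},{"grip":1,"slide":[1.7,7.6,18.5],"yaw":0},{"grip":1,"slide":[1.7,7.6,18.5],"yaw":0},{"grip":1,"slide":[1.7,7.6,18.5],"yaw":0}]'
python3 - <<'E'
from h import *
go([522.1,-429.5,43])
E
```

```text
tcp [ 445.  -435.3  295.5] slide [ 1.48  7.21 18.7 ] 
time_s: 31.17
tool_pos: [524.5, -426.6, 108.6]
tcp_rot: [2.36, 2.069, 0.026]
contact_force: [0.4, 0.8, 0.2]
grip_width: 86.7
grip_force: 0.0
tcp [ 524.5 -426.6  108.6] slide [-0.39 -0.29  6.55]
```

```bash
python3 -m creep '[{"grip":1,"slide":[-0.4,-0.3,2.5],"yaw":0},{"grip":1,"slide":[-0.4,-0.3,5],"yaw":0},{"grip":1,"slide":[-0.4,-0.3,6.5],"yaw":0},{"grip":1,"slide":[-0.4,-0.3,6.5],"yaw":0},{"grip":-0.2,"slide":[-0.4,-0.3,6.5],"yaw":0},{"grip":-0.2,"slide":[-0.4,-0.3,6.5],"yaw":0},{"grip":-0.2,"slide":[-0.4,-0.3,6.5],"yaw":0},{"grip":-0.2,"slide":[-0.4,-0.3,6.5],"yaw":0}]'
python3 - <<'E'
from h import *
go([522.1,-429.5,43])
go([653-10,-219-75,200])
E
```

```text
time_s: 31.83
tool_pos: [524.1, -434.2, 48.9]
tcp_rot: [2.354, 2.059, 0.025]
contact_force: [-0.5, -0.1, 0.3]
grip_width: 67.8
grip_force: 0.3
tcp [ 524.1 -434.2   48.9] slide [ 0.43 -0.27  0.59] 
tcp [ 524.1 -434.2   48.9] slide [ 15.51  10.24 -14.85]
```

```bash
python3 -m creep '[{"grip":1,"slide":[0,0,0],"yaw":0},{"grip":1,"slide":[0.4,-0.2,0.2],"yaw":0},{"grip":1,"slide":[0.4,-0.2,0.5],"yaw":0},{"grip":1,"slide":[0.4,-0.2,0.5],"yaw":0},{"grip":1,"slide":[0.4,-0.2,0.5],"yaw":0}]'
python3 - <<'E'
from h import *
go([522.1,-429.5,43])
E
```

```text
time_s: 32.25
tool_pos: [521.8, -428.7, 41.5]
tcp_rot: [2.357, 2.062, 0.026]
contact_force: [0.2, 0.0, -0.6]
grip_width: 85.6
grip_force: 0.0
tcp [ 521.8 -428.7   41.5] slide [-0.07  0.04 -0.15]
```

```bash
python3 -m creep '[{"grip":-0.2,"slide":[0,0,0],"yaw":0},{"grip":-0.2,"slide":[0,0,0],"yaw":0},{"grip":-0.2,"slide":[0,0,0],"yaw":0},{"grip":-0.2,"slide":[0,0,0],"yaw":0},{"grip":-0.2,"slide":[0,0,0],"yaw":0},{"grip":-0.2,"slide":[0,0,0],"yaw":0}]'
python3 -m creep '[{"grip":-0.2,"slide":[0,0,-3],"yaw":0},{"grip":-0.2,"slide":[0,0,-7],"yaw":0},{"grip":-0.2,"slide":[0,0,-11],"yaw":0},{"grip":-0.2,"slide":[4,3,-15],"yaw":0},{"grip":-0.2,"slide":[8,6,-15],"yaw":0},{"grip":-0.2,"slide":[15.2,10.3,-15],"yaw":0},{"grip":-0.2,"slide":[15.2,10.3,-15],"yaw":0},{"grip":-0.2,"slide":[15.2,10.3,-15],"yaw":0},{"grip":-0.2,"slide":[15.2,10.3,-15],"yaw":0},{"grip":-0.2,"slide":[15.2,10.3,-15],"yaw":0}]'
python3 - <<'E'
from h import *
tilt()
c,im=snap("wrist","c2")
for o in cups(c,im,47):print(o)
E
```

```text
time_s: 32.75
tool_pos: [522.0, -429.2, 42.0]
tcp_rot: [2.356, 2.061, 0.026]
contact_force: [0.1, -0.7, 0.2]
grip_width: 60.1
grip_force: 30.0
time_s: 33.58
tool_pos: [642.1, -290.6, 194.5]
tcp_rot: [2.352, 2.065, 0.025]
contact_force: [-0.7, -1.0, -0.1]
grip_width: 60.1
grip_force: 30.0
tcp [ 642.1 -290.6  194.5] tilt deg (x,y) [1.11 0.12] toolx ang 82.6 q [-0.588  0.677  1.269  0.013  1.181 -0.464]
(array([ 501.6, -313.7]), 34.9, array([180., 228.]), 2314.0)
(array([ 411.1, -295.6]), 41.5, array([ 81., 227.]), 3741.5)
(array([ 652.1, -217.6]), 31.6, array([316., 110.]), 4080.0)
```

```bash
python3 - <<'E'
from h import *
go([652.1,-217.6,110])
E
python3 -m creep '[{"grip":-0.2,"slide":[4,0,2],"yaw":0},{"grip":-0.2,"slide":[7.3,0.1,6],"yaw":0},{"grip":-0.2,"slide":[7.3,0.1,8.4],"yaw":0},{"grip":-0.2,"slide":[7.3,0.1,8.4],"yaw":0},{"grip":-0.2,"slide":[7.3,0.1,8.4],"yaw":0},{"grip":-0.2,"slide":[7.3,0.1,8.4],"yaw":0}]'
python3 - <<'E'
from h import *
go([652.1,-217.6,68])
E
```

```text
tcp [ 641.2 -291.9  194.3] slide [ 7.48 -0.05  8.47] 
time_s: 34.13
tool_pos: [654.1, -222.7, 112.3]
tcp_rot: [2.356, 2.057, 0.026]
contact_force: [0.7, -0.2, -0.1]
grip_width: 60.1
grip_force: 30.0
tcp [ 654.1 -222.7  112.3] slide [ 0.47 -0.37  4.43]
```

```bash
python3 -m creep '[{"grip":-0.2,"slide":[0.4,-0.3,1],"yaw":0},{"grip":-0.2,"slide":[0.4,-0.3,1],"yaw":0},{"grip":-0.2,"slide":[0.4,-0.3,1],"yaw":0}]'
python3 - <<'E'
from h import *
go([652.1,-217.6,68])
E
```

```text
time_s: 34.38
tool_pos: [651.2, -216.5, 101.8]
tcp_rot: [2.357, 2.059, 0.026]
contact_force: [0.0, 0.3, -0.8]
grip_width: 60.2
grip_force: 30.0
tcp [ 651.2 -216.5  101.8] slide [-0.11  0.04  3.38]
```

```bash
python3 -m creep '[{"grip":-0.2,"slide":[-0.1,0.05,1],"yaw":0},{"grip":-0.2,"slide":[-0.1,0.05,2],"yaw":0},{"grip":-0.2,"slide":[-0.1,0.05,2.8],"yaw":0},{"grip":-0.2,"slide":[-0.1,0.05,3.2],"yaw":0},{"grip":-0.2,"slide":[-0.1,0.05,3.4],"yaw":0},{"grip":-0.2,"slide":[-0.1,0.05,3.4],"yaw":0}]'
python3 - <<'E'
from h import *
go([652.1,-217.6,68])
E
```

```text
time_s: 34.88
tool_pos: [651.6, -216.3, 67.0]
tcp_rot: [2.357, 2.063, 0.024]
contact_force: [-3.2, 0.2, 4.0]
grip_width: 60.0
grip_force: 30.0
tcp [ 651.6 -216.3   67. ] slide [-0.12  0.07 -0.1 ]
```

Seated at the expected height with 4 N. Release, lift, back off, check.

```bash
python3 -m creep '[{"grip":1,"slide":[0,0,0],"yaw":0},{"grip":1,"slide":[0,0,0],"yaw":0},{"grip":1,"slide":[0,0,0],"yaw":0},{"grip":1,"slide":[0,0,-3],"yaw":0},{"grip":1,"slide":[0,0,-7],"yaw":0},{"grip":1,"slide":[-3,0,-11],"yaw":0},{"grip":1,"slide":[-7.4,0,-13],"yaw":0},{"grip":1,"slide":[-7.4,0,-13],"yaw":0},{"grip":1,"slide":[-7.4,0,-13],"yaw":0},{"grip":1,"slide":[-7.4,0,-13],"yaw":0}]'
python3 - <<'E'
from h import *
tilt()
c,im=snap("wrist","c3")
for o in cups(c,im,69):print(o)
go([495.6,-321.6,110])
E
```

```text
time_s: 35.72
tool_pos: [639.6, -290.6, 196.1]
tcp_rot: [2.359, 2.059, 0.027]
contact_force: [-0.2, 0.5, 0.2]
grip_width: 87.3
grip_force: 0.0
tcp [ 639.6 -290.6  196.1] tilt deg (x,y) [1.12 0.19] toolx ang 82.2 q [-0.591  0.672  1.273  0.015  1.181 -0.461]
(array([ 513.9, -310.3]), 33.7, array([177., 236.]), 3089.5)
(array([ 428.9, -289.7]), 38.4, array([ 80., 223.]), 3377.0)
(array([ 651.3, -216.5]), 31.6, array([316., 106.]), 4504.0)
tcp [ 639.2 -289.2  194.9] slide [ -5.19 -13.93   8.23]
```

Nested (r 31.6 at rim height 69). View the others.

```bash
python3 -m creep '[{"grip":1,"slide":[-12.6,-13.7,-3],"yaw":0},{"grip":1,"slide":[-12.6,-13.7,-3],"yaw":0},{"grip":1,"slide":[-12.6,-13.7,-3],"yaw":0},{"grip":1,"slide":[-12.6,-13.7,-3],"yaw":0},{"grip":1,"slide":[-12.6,-13.7,-3],"yaw":0},{"grip":1,"slide":[-12.6,-13.7,-3],"yaw":0},{"grip":1,"slide":[-12.6,-13.7,-3],"yaw":0},{"grip":1,"slide":[-12.6,-13.7,-3],"yaw":0}]'
python3 - <<'E'
from h import *
tilt()
c,im=snap("wrist","c4")
for o in cups(c,im):print(o)
go([495.6,-321.6,100])
E
```

```text
time_s: 36.43
tool_pos: [487.5, -395.1, 221.9]
tcp_rot: [2.357, 2.064, 0.027]
contact_force: [0.4, -0.1, 0.6]
grip_width: 87.1
grip_force: 0.0
tcp [ 487.5 -395.1  221.9] tilt deg (x,y) [1.06 0.3 ] toolx ang 82.4 q [-0.867  0.546  1.453  0.019  1.135 -0.743]
(array([ 432.2, -393.4]), 30.3, array([263., 192.]), 2525.5)
(array([ 495.8, -321.9]), 30.9, array([314., 109.]), 3130.0)
(array([ 399.7, -298.9]), 30.1, array([214.,  99.]), 3194.0)
tcp [ 487.9 -395.   222.1] slide [ 7.29 -0.41 12.25]
```

```bash
python3 -m creep '[{"grip":1,"slide":[3.5,-0.2,4],"yaw":0},{"grip":1,"slide":[7.2,-0.3,7],"yaw":0},{"grip":1,"slide":[7.2,-0.3,10],"yaw":0},{"grip":1,"slide":[7.2,-0.3,12.5],"yaw":0},{"grip":1,"slide":[7.2,-0.3,12.5],"yaw":0},{"grip":1,"slide":[7.2,-0.3,12.5],"yaw":0},{"grip":1,"slide":[7.2,-0.3,12.5],"yaw":0},{"grip":1,"slide":[7.2,-0.3,12.5],"yaw":0}]'
python3 - <<'E'
from h import *
go([495.8,-321.9,42])
E
```

```text
time_s: 37.15
tool_pos: [497.7, -326.3, 100.7]
tcp_rot: [2.352, 2.058, 0.026]
contact_force: [0.3, -0.6, -0.1]
grip_width: 87.1
grip_force: 0.0
tcp [ 497.7 -326.3  100.7] slide [ 0.4  -0.38  5.86]
```

```bash
python3 -m creep '[{"grip":1,"slide":[0.3,-0.2,2],"yaw":0},{"grip":1,"slide":[0.3,-0.2,4],"yaw":0},{"grip":1,"slide":[0.3,-0.2,5.7],"yaw":0},{"grip":1,"slide":[0.3,-0.2,5.7],"yaw":0},{"grip":1,"slide":[0.3,-0.2,5.7],"yaw":0},{"grip":1,"slide":[0.3,-0.2,5.7],"yaw":0}]'
python3 - <<'E'
from h import *
go([495.8,-321.9,42])
E
```

```text
time_s: 37.65
tool_pos: [496.5, -322.9, 43.5]
tcp_rot: [2.354, 2.058, 0.026]
contact_force: [0.7, -0.0, 0.2]
grip_width: 86.7
grip_force: 0.0
tcp [ 496.5 -322.9   43.5] slide [ 0.09 -0.09  0.14]
```

```bash
python3 -m creep '[{"grip":-0.2,"slide":[0,0,0.1],"yaw":0},{"grip":-0.2,"slide":[0,0,0.1],"yaw":0},{"grip":-0.2,"slide":[0,0,0.1],"yaw":0},{"grip":-0.2,"slide":[0,0,0.1],"yaw":0},{"grip":-0.2,"slide":[0,0,0.1],"yaw":0},{"grip":-0.2,"slide":[0,0,0.1],"yaw":0}]'
python3 -m creep '[{"grip":-0.2,"slide":[0,0,-3],"yaw":0},{"grip":-0.2,"slide":[0,0,-7],"yaw":0},{"grip":-0.2,"slide":[0,0,-11],"yaw":0},{"grip":-0.2,"slide":[3,3,-12],"yaw":0},{"grip":-0.2,"slide":[6,6,-12],"yaw":0},{"grip":-0.2,"slide":[9,9,-12],"yaw":0},{"grip":-0.2,"slide":[12.5,13.9,-12],"yaw":0},{"grip":-0.2,"slide":[12.5,13.9,-12],"yaw":0},{"grip":-0.2,"slide":[12.5,13.9,-10],"yaw":0},{"grip":-0.2,"slide":[12.5,13.9,-9],"yaw":0}]'
python3 - <<'E'
from h import *
go([651.5,-216.5,89])
E
```

```text
time_s: 38.15
tool_pos: [495.6, -321.7, 41.1]
tcp_rot: [2.355, 2.061, 0.025]
contact_force: [-1.4, 0.2, 3.6]
grip_width: 60.1
grip_force: 30.0
time_s: 38.98
tool_pos: [648.9, -214.6, 132.5]
tcp_rot: [2.354, 2.065, 0.025]
contact_force: [-0.4, -0.2, -1.7]
grip_width: 60.2
grip_force: 30.0
tcp [ 648.9 -214.6  132.5] slide [-0.17  0.2   4.36]
```

```bash
python3 -m creep '[{"grip":-0.2,"slide":[-0.15,0.2,0.5],"yaw":0},{"grip":-0.2,"slide":[-0.15,0.2,1],"yaw":0},{"grip":-0.2,"slide":[-0.15,0.2,1],"yaw":0},{"grip":-0.2,"slide":[-0.15,0.2,1],"yaw":0}]'
python3 - <<'E'
from h import *
go([651.5,-216.5,88])
E
```

```text
time_s: 39.32
tool_pos: [649.5, -219.0, 123.9]
tcp_rot: [2.358, 2.06, 0.025]
contact_force: [0.6, -0.3, 0.6]
grip_width: 59.9
grip_force: 30.0
tcp [ 649.5 -219.   123.9] slide [0.25 0.1  3.59]
```

```bash
python3 -m creep '[{"grip":-0.2,"slide":[0.15,0.1,1],"yaw":0},{"grip":-0.2,"slide":[0.15,0.1,2],"yaw":0},{"grip":-0.2,"slide":[0.15,0.1,2.8],"yaw":0},{"grip":-0.2,"slide":[0.15,0.1,3.3],"yaw":0},{"grip":-0.2,"slide":[0.15,0.1,3.6],"yaw":0},{"grip":-0.2,"slide":[0.15,0.1,3.6],"yaw":0}]'
python3 - <<'E'
from h import *
go([651.5,-216.5,88])
E
```

```text
time_s: 39.82
tool_pos: [651.7, -216.7, 88.2]
tcp_rot: [2.356, 2.062, 0.025]
contact_force: [-1.4, -0.1, 2.2]
grip_width: 59.7
grip_force: 30.0
tcp [ 651.7 -216.7   88.2] slide [ 0.01 -0.02  0.02]
```

Seated at 88. Release, lift, and go to the view position for B and D.

```bash
python3 -m creep '[{"grip":1,"slide":[0,0,0],"yaw":0},{"grip":1,"slide":[0,0,0],"yaw":0},{"grip":1,"slide":[0,0,0],"yaw":0},{"grip":1,"slide":[0,0,-3],"yaw":0},{"grip":1,"slide":[0,0,-7],"yaw":0},{"grip":1,"slide":[-3,0,-11],"yaw":0},{"grip":1,"slide":[-7.4,0,-13],"yaw":0},{"grip":1,"slide":[-7.4,0,-13],"yaw":0},{"grip":1,"slide":[-7.4,0,-13],"yaw":0}]'
python3 - <<'E'
from h import *
c,im=snap("wrist","c5")
for o in cups(c,im,91):print(o)
go([432-10,-393-75,220])
E
```

```text
time_s: 40.57
tool_pos: [640.6, -295.0, 220.7]
tcp_rot: [2.354, 2.051, 0.027]
contact_force: [0.7, 0.6, -0.1]
grip_width: 86.7
grip_force: 0.0
(array([ 443.3, -283. ]), 33.8, array([ 91., 215.]), 3148.5)
(array([ 652., -215.]), 31.6, array([315., 102.]), 4391.0)
tcp [ 639.6 -292.   218.3] slide [-20.39 -19.16  -0.67]
```

```bash
python3 -m creep '[{"grip":1,"slide":[-20.4,-19.2,-0.5],"yaw":0},{"grip":1,"slide":[-20.4,-19.2,-0.5],"yaw":0},{"grip":1,"slide":[-20.4,-19.2,-0.5],"yaw":0},{"grip":1,"slide":[-20.4,-19.2,-0.5],"yaw":0},{"grip":1,"slide":[-20.4,-19.2,-0.5],"yaw":0},{"grip":1,"slide":[-20.4,-19.2,-0.5],"yaw":0},{"grip":1,"slide":[-20.4,-19.2,-0.5],"yaw":0},{"grip":1,"slide":[-20.4,-19.2,-0.5],"yaw":0},{"grip":1,"slide":[-20.4,-19.2,-0.5],"yaw":0},{"grip":1,"slide":[-20.4,-19.2,-0.5],"yaw":0}]'
python3 - <<'E'
from h import *
tilt()
c,im=snap("wrist","c6")
for o in cups(c,im):print(o)
go([432,-393.6,100])
E
```

```text
time_s: 41.45
tool_pos: [422.6, -465.0, 216.3]
tcp_rot: [2.358, 2.064, 0.028]
contact_force: [-0.1, -0.1, -0.2]
grip_width: 87.1
grip_force: 0.0
tcp [ 422.6 -465.   216.3] tilt deg (x,y) [1.08 0.35] toolx ang 82.4 q [-1.02   0.555  1.454  0.021  1.129 -0.896]
(array([ 430.5, -393.8]), 31.0, array([315., 111.]), 3284.0)
tcp [ 423.1 -464.9  216.7] slide [ 7.09 -0.26 11.72]
```

```bash
python3 -m creep '[{"grip":1,"slide":[3.5,-0.2,4],"yaw":0},{"grip":1,"slide":[7.1,-0.4,7],"yaw":0},{"grip":1,"slide":[7.1,-0.4,10],"yaw":0},{"grip":1,"slide":[7.1,-0.4,12],"yaw":0},{"grip":1,"slide":[7.1,-0.4,12],"yaw":0},{"grip":1,"slide":[7.1,-0.4,12],"yaw":0},{"grip":1,"slide":[7.1,-0.4,12],"yaw":0}]'
python3 - <<'E'
from h import *
go([430.5,-393.8,42])
E
```

```text
time_s: 42.08
tool_pos: [431.6, -396.4, 99.3]
tcp_rot: [2.352, 2.061, 0.025]
contact_force: [-0.4, 0.1, 0.1]
grip_width: 87.0
grip_force: 0.0
tcp [ 431.6 -396.4   99.3] slide [ 0.23 -0.27  5.73]
```

```bash
python3 -m creep '[{"grip":1,"slide":[0.15,-0.1,2],"yaw":0},{"grip":1,"slide":[0.15,-0.1,4],"yaw":0},{"grip":1,"slide":[0.15,-0.1,5.6],"yaw":0},{"grip":1,"slide":[0.15,-0.1,5.6],"yaw":0},{"grip":1,"slide":[0.15,-0.1,5.6],"yaw":0},{"grip":1,"slide":[0.15,-0.1,5.6],"yaw":0}]'
python3 - <<'E'
from h import *
go([430.5,-393.8,42])
E
```

```text
time_s: 42.58
tool_pos: [431.3, -395.6, 44.1]
tcp_rot: [2.353, 2.058, 0.025]
contact_force: [0.2, 0.4, 0.2]
grip_width: 87.2
grip_force: 0.0
tcp [ 431.3 -395.6   44.1] slide [ 0.17 -0.11  0.21]
```

```bash
python3 -m creep '[{"grip":1,"slide":[0.1,-0.1,0.1],"yaw":0},{"grip":-0.2,"slide":[0.1,-0.1,0.1],"yaw":0},{"grip":-0.2,"slide":[0.1,-0.1,0.1],"yaw":0},{"grip":-0.2,"slide":[0.1,-0.1,0.1],"yaw":0},{"grip":-0.2,"slide":[0.1,-0.1,0.1],"yaw":0},{"grip":-0.2,"slide":[0.1,-0.1,0.1],"yaw":0},{"grip":-0.2,"slide":[0.1,-0.1,0.1],"yaw":0}]'
python3 -m creep '[{"grip":-0.2,"slide":[0,0,-3],"yaw":0},{"grip":-0.2,"slide":[0,0,-7],"yaw":0},{"grip":-0.2,"slide":[0,0,-11],"yaw":0},{"grip":-0.2,"slide":[2.5,2.5,-13],"yaw":0},{"grip":-0.2,"slide":[5.2,5.2,-13],"yaw":0},{"grip":-0.2,"slide":[8,8,-13],"yaw":0},{"grip":-0.2,"slide":[10.7,10.7,-13],"yaw":0},{"grip":-0.2,"slide":[13.5,13.5,-13],"yaw":0},{"grip":-0.2,"slide":[16,16,-13],"yaw":0},{"grip":-0.2,"slide":[16,16,-13],"yaw":0}]'
python3 - <<'E'
from h import *
go([651.7,-216.2,150])
E
```

```text
time_s: 43.17
tool_pos: [429.6, -393.1, 41.4]
tcp_rot: [2.356, 2.061, 0.026]
contact_force: [0.1, -0.4, 2.0]
grip_width: 59.1
grip_force: 30.0
time_s: 44.0
tool_pos: [611.7, -251.2, 175.1]
tcp_rot: [2.349, 2.066, 0.032]
contact_force: [-0.2, -0.6, -0.5]
grip_width: 59.2
grip_force: 30.0
tcp [ 611.7 -251.2  175.1] slide [3.97 3.46 2.62]
```

```bash
python3 -m creep '[{"grip":-0.2,"slide":[2,1.7,0],"yaw":0},{"grip":-0.2,"slide":[4,3.5,1],"yaw":0},{"grip":-0.2,"slide":[4,3.5,2.8],"yaw":0},{"grip":-0.2,"slide":[4,3.5,2.8],"yaw":0},{"grip":-0.2,"slide":[4,3.5,2.8],"yaw":0},{"grip":-0.2,"slide":[4,3.5,2.8],"yaw":0}]'
python3 - <<'E'
from h import *
go([651.7,-216.2,110])
E
```

```text
time_s: 44.5
tool_pos: [646.6, -221.6, 148.0]
tcp_rot: [2.357, 2.06, 0.025]
contact_force: [0.1, -0.1, 0.4]
grip_width: 59.4
grip_force: 30.0
tcp [ 646.6 -221.6  148. ] slide [0.58 0.36 3.81]
```

```bash
python3 -m creep '[{"grip":-0.2,"slide":[0.5,0.4,0],"yaw":0},{"grip":-0.2,"slide":[0.5,0.4,0.4],"yaw":0},{"grip":-0.2,"slide":[0.5,0.4,0.4],"yaw":0},{"grip":-0.2,"slide":[0.5,0.4,0.4],"yaw":0}]'
python3 - <<'E'
from h import *
go([651.7,-216.2,110])
E
```

```text
time_s: 44.83
tool_pos: [651.8, -216.7, 144.2]
tcp_rot: [2.356, 2.061, 0.025]
contact_force: [-0.1, 0.7, -0.6]
grip_width: 59.4
grip_force: 30.0
tcp [ 651.8 -216.7  144.2] slide [ 0.03 -0.08  3.42]
```

```bash
python3 -m creep '[{"grip":-0.2,"slide":[0,0,1],"yaw":0},{"grip":-0.2,"slide":[0,0,2],"yaw":0},{"grip":-0.2,"slide":[0,0,2.8],"yaw":0},{"grip":-0.2,"slide":[0,0,3.2],"yaw":0},{"grip":-0.2,"slide":[0,0,3.4],"yaw":0},{"grip":-0.2,"slide":[0,0,3.4],"yaw":0}]'
python3 - <<'E'
from h import *
go([651.7,-216.2,110])
E
```

```text
time_s: 45.33
tool_pos: [651.8, -216.1, 110.4]
tcp_rot: [2.358, 2.063, 0.024]
contact_force: [-4.0, 1.3, 6.3]
grip_width: 59.2
grip_force: 30.0
tcp [ 651.8 -216.1  110.4] slide [-0.01 -0.01  0.04]
```

```bash
python3 -m creep '[{"grip":1,"slide":[0,0,0],"yaw":0},{"grip":1,"slide":[0,0,0],"yaw":0},{"grip":1,"slide":[0,0,0],"yaw":0},{"grip":1,"slide":[0,0,-3],"yaw":0},{"grip":1,"slide":[0,0,-7],"yaw":0},{"grip":1,"slide":[-3,0,-11],"yaw":0},{"grip":1,"slide":[-7.4,0,-13],"yaw":0},{"grip":1,"slide":[-7.4,0,-13],"yaw":0},{"grip":1,"slide":[-7.4,0,-13],"yaw":0}]'
python3 - <<'E'
from h import *
c,im=snap("wrist","c7")
for o in cups(c,im,113):print(o)
go([388,-374,220])
E
```

```text
time_s: 46.08
tool_pos: [641.0, -294.7, 242.3]
tcp_rot: [2.355, 2.052, 0.027]
contact_force: [0.6, -0.4, -0.7]
grip_width: 86.7
grip_force: 0.0
(array([ 455.6, -278.4]), 31.1, array([104., 210.]), 2739.5)
(array([ 651.8, -214.7]), 31.5, array([316.,  97.]), 4343.5)
tcp [ 640.2 -291.7  239.9] slide [-11.59 -23.9    1.44]
```

```bash
python3 -m creep '[{"grip":1,"slide":[-11.6,-23.9,1.4],"yaw":0},{"grip":1,"slide":[-11.6,-23.9,1.4],"yaw":0},{"grip":1,"slide":[-11.6,-23.9,1.4],"yaw":0},{"grip":1,"slide":[-11.6,-23.9,1.4],"yaw":0},{"grip":1,"slide":[-11.6,-23.9,1.4],"yaw":0},{"grip":1,"slide":[-11.6,-23.9,1.4],"yaw":0},{"grip":1,"slide":[-11.6,-23.9,1.4],"yaw":0},{"grip":1,"slide":[-11.6,-23.9,1.4],"yaw":0},{"grip":1,"slide":[-11.6,-23.9,1.4],"yaw":0},{"grip":1,"slide":[-11.6,-23.9,1.4],"yaw":0}]'
python3 - <<'E'
from h import *
tilt()
c,im=snap("wrist","c8")
for o in cups(c,im):print(o)
go([398.5,-299,100])
E
```

```text
time_s: 46.97
tool_pos: [389.2, -372.0, 219.6]
tcp_rot: [2.356, 2.063, 0.027]
contact_force: [1.1, -0.3, -0.7]
grip_width: 86.9
grip_force: 0.0
tcp [ 389.2 -372.   219.6] tilt deg (x,y) [1.12 0.24] toolx ang 82.4 q [-0.981  0.433  1.68   0.022  1.021 -0.859]
(array([ 615.3, -343.4]), 25.0, array([535., 131.]), 1478.5)
(array([ 398.1, -298.9]), 31.1, array([315., 109.]), 3262.5)
tcp [ 389.6 -372.1  219.9] slide [ 7.3  -0.31 12.03]
```

```bash
python3 -m creep '[{"grip":1,"slide":[3.5,-0.2,4],"yaw":0},{"grip":1,"slide":[7.3,-0.4,7],"yaw":0},{"grip":1,"slide":[7.3,-0.4,10],"yaw":0},{"grip":1,"slide":[7.3,-0.4,12],"yaw":0},{"grip":1,"slide":[7.3,-0.4,12],"yaw":0},{"grip":1,"slide":[7.3,-0.4,12],"yaw":0},{"grip":1,"slide":[7.3,-0.4,12],"yaw":0}]'
python3 - <<'E'
from h import *
go([398.1,-298.9,42])
E
```

```text
time_s: 47.6
tool_pos: [398.0, -301.0, 101.7]
tcp_rot: [2.353, 2.06, 0.026]
contact_force: [-0.0, -0.4, 1.2]
grip_width: 87.3
grip_force: 0.0
tcp [ 398.  -301.   101.7] slide [ 0.19 -0.15  5.96]
```

```bash
python3 -m creep '[{"grip":1,"slide":[0.15,0,2],"yaw":0},{"grip":1,"slide":[0.15,0,4],"yaw":0},{"grip":1,"slide":[0.15,0,5.8],"yaw":0},{"grip":1,"slide":[0.15,0,5.8],"yaw":0},{"grip":1,"slide":[0.15,0,5.8],"yaw":0},{"grip":1,"slide":[0.15,0,5.8],"yaw":0},{"grip":1,"slide":[0.15,0,5.8],"yaw":0}]'
python3 - <<'E'
from h import *
go([398.1,-298.9,42])
E
```

```text
time_s: 48.18
tool_pos: [398.6, -299.6, 44.4]
tcp_rot: [2.353, 2.059, 0.025]
contact_force: [0.7, 0.1, -0.9]
grip_width: 87.3
grip_force: 0.0
tcp [ 398.6 -299.6   44.4] slide [ 0.06 -0.07  0.24]
```

```bash
python3 -m creep '[{"grip":1,"slide":[0,0,0.15],"yaw":0},{"grip":-0.2,"slide":[0,0,0.15],"yaw":0},{"grip":-0.2,"slide":[0,0,0.15],"yaw":0},{"grip":-0.2,"slide":[0,0,0.15],"yaw":0},{"grip":-0.2,"slide":[0,0,0.15],"yaw":0},{"grip":-0.2,"slide":[0,0,0.15],"yaw":0},{"grip":-0.2,"slide":[0,0,0.15],"yaw":0}]'
python3 -m creep '[{"grip":-0.2,"slide":[0,0,-3],"yaw":0},{"grip":-0.2,"slide":[0,0,-7],"yaw":0},{"grip":-0.2,"slide":[0,0,-11],"yaw":0},{"grip":-0.2,"slide":[1,2,-14.5],"yaw":0},{"grip":-0.2,"slide":[2.5,5.2,-16],"yaw":0},{"grip":-0.2,"slide":[4,8.5,-16],"yaw":0},{"grip":-0.2,"slide":[5.5,12,-16],"yaw":0},{"grip":-0.2,"slide":[7,15.5,-16],"yaw":0},{"grip":-0.2,"slide":[8.5,18,-16],"yaw":0},{"grip":-0.2,"slide":[8.5,18,-16],"yaw":0}]'
python3 - <<'E'
from h import *
go([651.8,-215.8,175])
E
```

```text
time_s: 48.77
tool_pos: [397.8, -298.4, 41.3]
tcp_rot: [2.356, 2.061, 0.026]
contact_force: [0.7, 0.0, 0.6]
grip_width: 59.8
grip_force: 30.0
time_s: 49.6
tool_pos: [589.4, -236.4, 205.2]
tcp_rot: [2.349, 2.063, 0.031]
contact_force: [0.0, -0.8, -0.3]
grip_width: 60.0
grip_force: 30.0
tcp [ 589.4 -236.4  205.2] slide [2.83 5.84 3.18]
```

```bash
python3 -m creep '[{"grip":-0.2,"slide":[1.4,2.9,0],"yaw":0},{"grip":-0.2,"slide":[2.8,5.8,0],"yaw":0},{"grip":-0.2,"slide":[2.8,5.8,2],"yaw":0},{"grip":-0.2,"slide":[2.8,5.8,3],"yaw":0},{"grip":-0.2,"slide":[2.8,5.8,3],"yaw":0},{"grip":-0.2,"slide":[2.8,5.8,3],"yaw":0}]'
python3 -m creep '[{"grip":-0.2,"slide":[0.3,0.4,0.2],"yaw":0},{"grip":-0.2,"slide":[0.3,0.4,0.2],"yaw":0},{"grip":-0.2,"slide":[0.3,0.4,0.2],"yaw":0},{"grip":-0.2,"slide":[0.3,0.4,0.2],"yaw":0}]'
python3 - <<'E'
from h import *
go([651.8,-215.8,132])
E
```

```text
time_s: 50.1
tool_pos: [643.9, -218.1, 174.8]
tcp_rot: [2.36, 2.063, 0.022]
contact_force: [0.5, -0.3, 0.2]
grip_width: 59.8
grip_force: 30.0
time_s: 50.43
tool_pos: [650.5, -216.3, 175.3]
tcp_rot: [2.356, 2.06, 0.026]
contact_force: [-0.8, 0.3, -0.2]
grip_width: 59.6
grip_force: 30.0
tcp [ 650.5 -216.3  175.3] slide [0.05 0.03 4.33]
```

```bash
python3 -m creep '[{"grip":-0.2,"slide":[0,0.1,1.2],"yaw":0},{"grip":-0.2,"slide":[0,0.1,2.3],"yaw":0},{"grip":-0.2,"slide":[0,0.1,3.2],"yaw":0},{"grip":-0.2,"slide":[0,0.1,3.9],"yaw":0},{"grip":-0.2,"slide":[0,0.1,4.2],"yaw":0},{"grip":-0.2,"slide":[0,0.1,4.3],"yaw":0},{"grip":-0.2,"slide":[0,0.1,4.3],"yaw":0}]'
python3 - <<'E'
from h import *
go([651.8,-215.8,132])
E
```

```text
time_s: 51.02
tool_pos: [652.4, -216.2, 132.7]
tcp_rot: [2.355, 2.061, 0.025]
contact_force: [-2.0, 0.6, 8.4]
grip_width: 60.2
grip_force: 30.0
tcp [ 652.4 -216.2  132.7] slide [ 0.03 -0.06  0.07]
```

```bash
python3 -m creep '[{"grip":1,"slide":[0,0,0],"yaw":0},{"grip":1,"slide":[0,0,0],"yaw":0},{"grip":1,"slide":[0,0,0],"yaw":0},{"grip":1,"slide":[0,0,-3],"yaw":0},{"grip":1,"slide":[0,0,-7],"yaw":0},{"grip":1,"slide":[-3,0,-11],"yaw":0},{"grip":1,"slide":[-7.4,0,-13],"yaw":0},{"grip":1,"slide":[-7.4,0,-13],"yaw":0},{"grip":1,"slide":[-7.4,0,-13],"yaw":0}]'
python3 - <<'E'
from h import *
c,im=snap("wrist","c9")
for o in cups(c,im,135):print(o)
for n in("scene","side"):
    d,i=snap(n,n+"2")
    for col,z in(("blue",92),("red",65),("red",54),("orange",80)):
        for k,s,ce in blobs(i,col,30)[2]:
            p=onz(d,ce,z)
            if 300<p[0]<750 and -500<p[1]<320: print(n,col,s,ce.round(1),p.round(0))
E
```

```text
time_s: 51.77
tool_pos: [640.4, -294.0, 263.4]
tcp_rot: [2.355, 2.052, 0.026]
contact_force: [0.0, 0.8, -0.0]
grip_width: 87.0
grip_force: 0.0
(array([ 653.3, -213.3]), 31.3, array([316., 101.]), 4287.5)
scene blue [410 193  13  12 113] [416.2 198.2] [621. 218.  92.]
scene red [397 144  10  12  95] [401.5 149.1] [398. 204.  65.]
scene red [401 183   8   7  48] [404.6 185.5] [552. 196.  65.]
scene red [397 144  10  12  95] [401.5 149.1] [389. 207.  54.]
scene red [401 183   8   7  48] [404.6 185.5] [544. 199.  54.]
scene orange [262 190  23  39 703] [273.2 208.1] [ 647. -217.   80.]
scene orange [226 211  14   9  37] [233.2 216.1] [ 675. -334.   80.]
side blue [420 239  12  16 121] [425.5 246.9] [623. 224.  92.]
side red [435 188  12  14 104] [440.6 194.4] [405. 210.  65.]
side red [418 227  10  10  71] [422.4 231.5] [557. 200.  65.]
side red [435 188  12  14 104] [440.6 194.4] [395. 209.  54.]
side red [418 227  10  10  71] [422.4 231.5] [549. 199.  54.]
side orange [258 185  25  44 847] [270.4 205.3] [ 653. -218.   80.]
side orange [231 198  14   8  49] [237.8 202. ] [ 679. -310.   80.]
```

Blue die sits at the same pixels the red die had when home, and the button is up. The stack top is at height 135 with r 31.3, and no loose cups remain. Hand in.

```bash
python3 -c "from cell import arm; print(arm.close_job())"
```

```text
the job is handed in; nothing more can be done
None
```

The job was handed in after about 52 s of robot time, and my last checks showed the blue die home with the catch up, the red die flat in the tray and all four cups stacked on the mat; no verdict came back, and I viewed 15 pictures, one over the limit of 14.

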